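# Tip the tote into the drum and empty the drum

## Task

Put all the loose hex nuts from the bench into the tote that stands on the station's loading deck, and when they are all in, tip the tote over the stop at the deck's edge, its toe held at the stop, so that they all slide into the drum. Crank the drum until its port faces straight down and the nuts have dropped into the catch tray, then leave the station ready for the next batch: the empty tote standing upright on its deck between the guides near the stop, and the drum turned back with its port up. Leave the paste tin, the tape measure and the small box where they are.

Things in the scene. Friction and masses are not known exactly. Their poses are not given: they have to be found in the camera images.
- station: fixed grey steel station; origin on the bench below the stop's inner face; x runs along the stop and the drum axis, y from the drum toward the loading deck. Deck top z = 170 mm, y = 0 to 126 mm, 136 mm wide; guide strips 15 mm high, inner faces x = +-57 mm; rear strip 12 mm high at y = 121 mm. Over the drum, at -y of the stop, an open hopper: cheeks at x = +-60 to 66 mm, and a sloped far plate (y = -120 mm), all up to z = 190 mm
- stop_edge (a point): mid-length of the stop's top inner edge (station frame 0, 0, 182 mm), the line along the station's x over which the tote tips. The stop is a steel strip 5 mm thick (y = -5 to 0) that stands 12 mm over the deck. Axes as the station's
- deck (a point): the tote's place: on the deck's top, 48 mm from the stop (station frame 0, 48, 170 mm); axes as the station's
- drum_axis (a point): middle of the drum on its axis (station frame 0, -56, 98 mm), fixed; axes as the station's. Drum: inner radius 48 mm, outer 52 mm, 108 mm long inside along x, open over 120 degrees of its wall (the port, 83 mm wide)
- tray (a point): centre of the inner floor of the fixed catch tray below the drum (station frame 0, -75, 4 mm); axes as the station's. Inside 104 mm in x, 142 mm in y; walls up to z = 30 mm
- drum (a joint): angle of the drum, rad: 0 = port straight up, crank toward the station's +y; pi = port straight down, crank toward -y; grows as the crank goes from +y over the top to -y. Range -0.5 to 3.5; starts between -0.25 and 0.3. Friction of 0.15 N m holds it where it is left
- crank (a point): grip point on the drum's crank: a black sleeve, 14 mm diameter, that turns freely on its rod, parallel to the station's x, 60 mm from the drum axis and 125 mm from drum_axis toward -x; free for 41 mm toward the drum (then the crank arm) and 23 mm away from it. Can be pinched from above, fingers closing along the station's y, at any angle from 0 to pi
- tote: loose open sheet-metal box, 0.28 to 0.44 kg, 100 mm (x) by 93 mm (y), 60 mm high, walls 3 mm, base 4 mm; origin under it: walls' outer faces at x = +-50, y = -40 and +45 mm; -y faces the stop. The base sticks out 8 mm at -y (the toe), which catches behind the stop when tipped. Starts upright, empty, on the deck with the toe 1 to 18 mm from the stop. Nuts slide out when it is tipped 120 to 135 degrees from upright
- tote_bar (a point): middle of the tote's handle: a black sleeve, 14 mm diameter, 84 mm long, along the tote's x, that turns freely on its rod, 40 mm behind the rear wall and 20 mm over the rim (tote frame 0, 85, 80 mm), on brackets at its ends. Can be pinched from above, fingers closing along the tote's y; the tote then swings freely about it
- tote_toe (a point): middle of the tote's lower front edge (toe), tote frame 0, -48, 0 mm: it bears against the stop
- nut_1: hexagonal M16 steel nut, 24 mm across flats, 27 mm across corners, 14 mm high, 85 g, lying flat on the bench at the start; origin at the centre of its underside, z along its bore. 3 to 5 of the nuts are present in a run
- nut_2: hexagonal M16 steel nut, 24 mm across flats, 27 mm across corners, 14 mm high, 85 g, lying flat on the bench at the start; origin at the centre of its underside, z along its bore. 3 to 5 of the nuts are present in a run
- nut_3: hexagonal M16 steel nut, 24 mm across flats, 27 mm across corners, 14 mm high, 85 g, lying flat on the bench at the start; origin at the centre of its underside, z along its bore. 3 to 5 of the nuts are present in a run
- nut_4: hexagonal M16 steel nut, 24 mm across flats, 27 mm across corners, 14 mm high, 85 g, lying flat on the bench at the start; origin at the centre of its underside, z along its bore. 3 to 5 of the nuts are present in a run
- nut_5: hexagonal M16 steel nut, 24 mm across flats, 27 mm across corners, 14 mm high, 85 g, lying flat on the bench at the start; origin at the centre of its underside, z along its bore. 3 to 5 of the nuts are present in a run
- paste_tin: bystander: round yellow tin with a grey lid, 72 mm diameter, 49 mm high; origin at the centre of its underside
- tape_measure: bystander: yellow tape measure, 32 x 82 mm, 66 mm high; origin at the centre of its underside
- tip_box: bystander: small orange plastic box with a grey lid, 46 x 76 mm, 27 mm high; origin at the centre of its underside

How it is judged (in metres and radians):
On the way, in this order (a step that is already met when the one before it is completed fails the run):
1. all the nuts lie in the tote, which stands upright on the deck (x of nut_1 in the frame of tote between -0.05 and 0.05 m and y of nut_1 in the frame of tote between -0.045 and 0.048 m and z of nut_1 in the frame of tote between -0.002 and 0.062 m and x of nut_2 in the frame of tote between -0.05 and 0.05 m and y of nut_2 in the frame of tote between -0.045 and 0.048 m and z of nut_2 in the frame of tote between -0.002 and 0.062 m and x of nut_3 in the frame of tote between -0.05 and 0.05 m and y of nut_3 in the frame of tote between -0.045 and 0.048 m and z of nut_3 in the frame of tote between -0.002 and 0.062 m and x of nut_4 in the frame of tote between -0.05 and 0.05 m and y of nut_4 in the frame of tote between -0.045 and 0.048 m and z of nut_4 in the frame of tote between -0.002 and 0.062 m and x of nut_5 in the frame of tote between -0.05 and 0.05 m and y of nut_5 in the frame of tote between -0.045 and 0.048 m and z of nut_5 in the frame of tote between -0.002 and 0.062 m and angle between tote's own z axis and vertical below 0.1 rad and x of tote in the frame of deck between -0.015 and 0.015 m and y of tote in the frame of deck between -0.01 and 0.035 m and z of tote in the frame of deck between -0.004 and 0.008 m), for 0.2 s.
2. the tote is tipped over the stop (more than 1.4 rad from upright, its toe within 30 mm of the stop's edge line) and all the nuts are in the drum, whose port faces up (x of nut_1 in the frame of drum_axis between -0.058 and 0.058 m and y of nut_1 in the frame of drum_axis between -0.052 and 0.052 m and z of nut_1 in the frame of drum_axis between -0.052 and 0.052 m and x of nut_2 in the frame of drum_axis between -0.058 and 0.058 m and y of nut_2 in the frame of drum_axis between -0.052 and 0.052 m and z of nut_2 in the frame of drum_axis between -0.052 and 0.052 m and x of nut_3 in the frame of drum_axis between -0.058 and 0.058 m and y of nut_3 in the frame of drum_axis between -0.052 and 0.052 m and z of nut_3 in the frame of drum_axis between -0.052 and 0.052 m and x of nut_4 in the frame of drum_axis between -0.058 and 0.058 m and y of nut_4 in the frame of drum_axis between -0.052 and 0.052 m and z of nut_4 in the frame of drum_axis between -0.052 and 0.052 m and x of nut_5 in the frame of drum_axis between -0.058 and 0.058 m and y of nut_5 in the frame of drum_axis between -0.052 and 0.052 m and z of nut_5 in the frame of drum_axis between -0.052 and 0.052 m and angle between tote's own z axis and vertical above 1.4 rad and y of tote_toe in the frame of stop_edge between -0.02 and 0.03 m and z of tote_toe in the frame of stop_edge between -0.03 and 0.03 m and value of joint drum below 0.8 rad), for 0.2 s.
3. the drum's port faces down (within 0.35 rad) and all the nuts are in the catch tray (x of nut_1 in the frame of tray between -0.056 and 0.056 m and y of nut_1 in the frame of tray between -0.075 and 0.075 m and z of nut_1 in the frame of tray between -0.004 and 0.043 m and x of nut_2 in the frame of tray between -0.056 and 0.056 m and y of nut_2 in the frame of tray between -0.075 and 0.075 m and z of nut_2 in the frame of tray between -0.004 and 0.043 m and x of nut_3 in the frame of tray between -0.056 and 0.056 m and y of nut_3 in the frame of tray between -0.075 and 0.075 m and z of nut_3 in the frame of tray between -0.004 and 0.043 m and x of nut_4 in the frame of tray between -0.056 and 0.056 m and y of nut_4 in the frame of tray between -0.075 and 0.075 m and z of nut_4 in the frame of tray between -0.004 and 0.043 m and x of nut_5 in the frame of tray between -0.056 and 0.056 m and y of nut_5 in the frame of tray between -0.075 and 0.075 m and z of nut_5 in the frame of tray between -0.004 and 0.043 m and value of joint drum above 2.8 rad), for 0.2 s.
At the end, for the whole second after the job is handed in: all the nuts lie at rest in the catch tray; the tote stands upright (within 0.1 rad) on its deck, its toe within 35 mm of the stop and within 15 mm of the middle sideways; the drum's port faces up again (joint between -0.45 and 0.4 rad) (x of nut_1 in the frame of tray between -0.056 and 0.056 m and y of nut_1 in the frame of tray between -0.075 and 0.075 m and z of nut_1 in the frame of tray between -0.004 and 0.043 m and x of nut_2 in the frame of tray between -0.056 and 0.056 m and y of nut_2 in the frame of tray between -0.075 and 0.075 m and z of nut_2 in the frame of tray between -0.004 and 0.043 m and x of nut_3 in the frame of tray between -0.056 and 0.056 m and y of nut_3 in the frame of tray between -0.075 and 0.075 m and z of nut_3 in the frame of tray between -0.004 and 0.043 m and x of nut_4 in the frame of tray between -0.056 and 0.056 m and y of nut_4 in the frame of tray between -0.075 and 0.075 m and z of nut_4 in the frame of tray between -0.004 and 0.043 m and x of nut_5 in the frame of tray between -0.056 and 0.056 m and y of nut_5 in the frame of tray between -0.075 and 0.075 m and z of nut_5 in the frame of tray between -0.004 and 0.043 m and angle between tote's own z axis and vertical below 0.1 rad and x of tote in the frame of deck between -0.015 and 0.015 m and y of tote in the frame of deck between -0.01 and 0.035 m and z of tote in the frame of deck between -0.004 and 0.008 m and linear speed of each of nut_1, nut_2, nut_3, nut_4, nut_5, tote below 0.02 m/s and value of joint drum between -0.45 and 0.4 rad); the robot touches nothing.
It fails at once if a bystander (paste tin, tape measure, small box) is moved more than 30 mm (distance of any of paste_tin, tape_measure, tip_box from where it was at the start of the episode above 0.03 m).
Of nut_1, nut_2, nut_3, nut_4, nut_5 only 3 to 5 are there at a start; the rules pass over those that are not, and their reading is None.
At some moment in a run one of nut_1, nut_2, nut_3, nut_4, nut_5 may be knocked a few centimetres aside while the robot is not near it.
Once in a run the grip may slacken for a moment while it holds something.
It also fails if it takes over 210 s, if anything falls off the work surface, if the arm or the gripper's body presses on something with over 40 N, if the wrist force passes 120 N, or if a joint passes its speed limit or range.

## Robot

A 6-joint arm with a two-finger parallel gripper is mounted at the origin on the work surface; the furniture and walls round the work are solid. World frame = base frame: x ahead of the robot, y to its left, z up, the work surface at z = 0. Lengths are in mm, angles in rad, forces in N, time in s.
With the tool pointing down it reaches from about 400 to 825 mm from the base axis. Payload 7 kg.
Tool frame: the origin (TCP) lies at the very end of the fingers, on their centre line; the grasp point (between the pads) lies 19 mm behind it; z points along the fingers, y is the direction in which the jaws open and shut (so a half turn about z gives the same grasp; the last joint's range is limited). The gripper opens to 88 mm and grips with 3 to 60 N. Pads are 19 mm wide; open, the fingers measure 130 mm over their backs; the gripper's body (78 mm by 193 mm) begins 47 mm behind the grasp point.
Start: joints at [-1.007, 0.359, 0.012, 0, -1.224, -0.288], TCP at [183.788, -649.475, 226.561] pointing down, gripper open.
Joint ranges: [-3.07, 3.07], [-1.43, 2.12], [-1.02, 1.25], [-3.03, 1.67], [-3.05, -0], [-3.03, 3.03]. Speed limits (rad/s): [2.39, 2.39, 3.01, 3.14, 3.14, 3.14].

## Interface

Orientations are given as a unit quaternion [x, y, z, w].
In Python, from plant import bot gives the robot as it stands. Calls block until the motion is done:
- bot.move_ptp(position, orientation): joint-space move of the TCP to a pose.
- bot.line_to(position, velocity=150, ori=None): straight line of the TCP; ori=None keeps the orientation; velocity is the mean speed in mm/s.
- bot.move_joints(angles): joint-space move.
- bot.move_gripper(opening, force=None): finger opening in mm; force is the grip in N (None keeps the last); returns when the fingers have stopped.
- bot.pause(seconds).
- bot.solve_ik(position, orientation): joint angles nearest the present ones, or None.
- bot.read_state(): the state.
- bot.camera(name): name is "scene" or "top" or "wrist"; returns the picture (384x512x3 uint8, red, green, blue); there is no depth.
- bot.get_calibration(name): a dict with "fx", "fy", "cx", "cy" (pixels), "view" (4x4, takes a point from world to camera coordinates); the wrist camera has in their place "T_tool_cam" (4x4, takes a point from camera to tool coordinates, whose origin is the TCP and whose axes are the flange's). Camera axes: x right, y up, looking along -z (the intrinsics and any distortion apply to the point x, -y, -z); pixel columns grow to the right and rows downward; lengths in mm; the calibration is good to about 2 mm. A picture is of the moment at which its call begins: read the wrist's pose just before it. get_calibration takes no time and is no camera call.
A pose or a line that the arm cannot do raises bot.Unreachable and nothing moves.
- bot.close_job(): hands the job in, once; it reports no verdict.
The state is a dict: "t": time; "joint_pos": joint angles; "qvel": joint speeds; "tau": joint torques, N m; "tcp_pos": TCP position; "eef_rot": TCP orientation; "contact_force": force on the tool from outside, world axes, zero at the start; "moment": the same for the moment, N m; "width": finger opening in mm.
Only numpy, scipy, OpenCV 4.12 (cv2) and the standard library are available. Lean on these libraries where they do the work, as an engineer would, in place of code of your own. Each camera call takes 0.05 s, during which the arm holds its last target.

## Working session

There is one attempt and no reset: what is moved stays moved. The work goes in short steps, each a Python script; the robot and the scene stay as the last script left them, time stands still between calls to the robot, and variables do not carry over. Pictures are saved under pics/ and viewed, and the job is handed in when it is done.

```bash
ls; mkdir -p pics; python3 - <<'E'
from plant import bot
import cv2, numpy as np
np.set_printoptions(precision=4,suppress=True)
s=bot.read_state(); print(s)
for n in ["scene","top","wrist"]:
    im=bot.camera(n); cv2.imwrite(f"pics/{n}0.png",im[:,:,::-1]); print(n,bot.get_calibration(n))
E
```

```text
pics
{'t': 0.0, 'joint_pos': array([-1.0068,  0.3594,  0.0111, -0.0003, -1.2241, -0.2881]), 'qvel': array([-0.0002,  0.0013,  0.0011, -0.0002, -0.0004, -0.0018]), 'tau': array([  0.0009, -58.2718,  29.306 ,   6.9973,   0.0067,  -0.0002]), 'tcp_pos': array([ 183.6866, -649.0207,  225.6418]), 'eef_rot': array([-0.1374,  0.9905,  0.0008, -0.0002]), 'contact_force': array([-0.9354, -0.3365, -0.2493]), 'moment': array([ 0.0065, -0.0163, -0.0203]), 'width': 87.72074164826041}
scene {'fx': 366.2563694289365, 'fy': 366.2563694289365, 'cx': 259.7801033775389, 'cy': 191.0293125518203, 'view': array([[  -0.5305,   -0.8477,   -0.0037,  332.048 ],
       [   0.5457,   -0.3449,    0.7637, -351.2231],
       [  -0.6487,    0.4031,    0.6455, -829.529 ],
       [   0.    ,    0.    ,    0.    ,    1.    ]])}
top {'fx': 356.7990913503729, 'fy': 356.7990913503729, 'cx': 256.30349129393454, 'cy': 185.58131334186825, 'view': array([[    0.0158,    -0.9999,     0.004 ,    81.3964],
       [    0.9951,     0.0162,     0.0976,  -507.4082],
       [   -0.0977,     0.0024,     0.9952, -1194.2551],
       [    0.    ,     0.    ,     0.    ,     1.    ]])}
wrist {'fx': 328.05010043290844, 'fy': 328.05010043290844, 'cx': 248.93668570996442, 'cy': 195.26221743777884, 'T_tool_cam': array([[  -0.0008,    0.9644,    0.2644,   70.8675],
       [   1.    ,    0.0006,    0.0008,    0.7195],
       [   0.0006,    0.2644,   -0.9644, -158.3851],
       [   0.    ,    0.    ,    0.    ,    1.    ]])}
```

View pics/scene0.png

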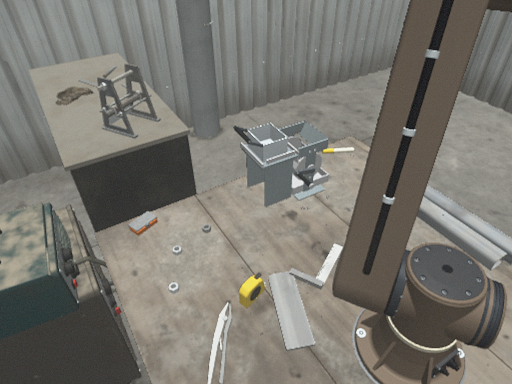

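View pics/top0.png

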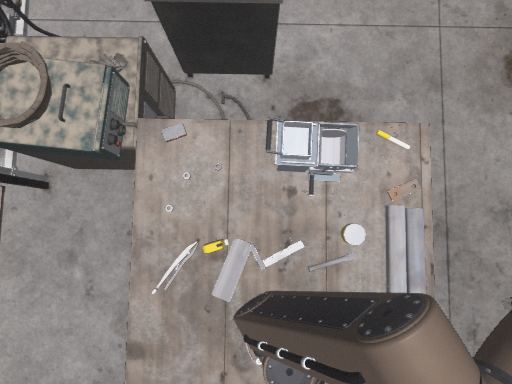

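View pics/wrist0.png

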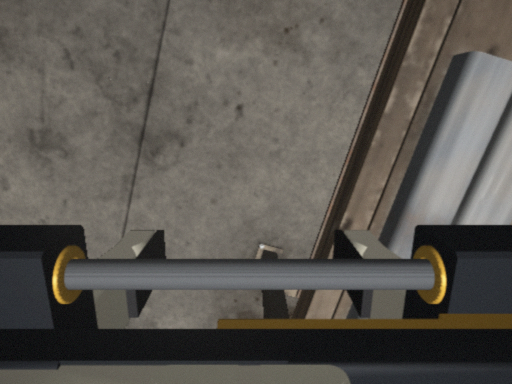

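```bash
cat > h.py <<'E'
from plant import bot
import cv2, numpy as np
from scipy.spatial.transform import Rotation as R
np.set_printoptions(precision=2,suppress=True)
def view_of(name,st=None):
    c=bot.get_calibration(name)
    if name!="wrist": V=np.array(c["view"])
    else:
        st=st or bot.read_state()
        T=np.eye(4);T[:3,:3]=R.from_quat(st["eef_rot"]).as_matrix();T[:3,3]=st["tcp_pos"]
        V=np.linalg.inv(T@np.array(c["T_tool_cam"]))
    return c,V
def ray(cv,px):
    c,V=cv; d=np.array([(px[0]-c["cx"])/c["fx"],-(px[1]-c["cy"])/c["fy"],-1.])
    Rm=V[:3,:3]; o=-Rm.T@V[:3,3]; return o,Rm.T@d
def onz(cv,px,z):
    o,d=ray(cv,px); return o+d*(z-o[2])/d[2]
def proj(cv,P):
    c,V=cv; p=V[:3,:3]@np.array(P)+V[:3,3]
    return np.array([c["cx"]+c["fx"]*p[0]/-p[2], c["cy"]-c["fy"]*p[1]/-p[2]])
def shot(name,fn,crop=None,scale=1):
    st=bot.read_state(); im=bot.camera(name); cv=view_of(name,st)
    o=im
    if crop: o=im[crop[1]:crop[3],crop[0]:crop[2]]
    if scale!=1:o=cv2.resize(o,None,fx=scale,fy=scale,interpolation=cv2.INTER_CUBIC)
    cv2.imwrite(f"pics/{fn}.png",o[:,:,::-1]); return im,cv
def down(yaw):  # tool z down, tool y axis at yaw from world x
    y=np.array([np.cos(yaw),np.sin(yaw),0]);z=np.array([0,0,-1.]);x=np.cross(y,z)
    return R.from_matrix(np.c_[x,y,z]).as_quat()
E
python3 - <<'E'
from h import *
im,cv=shot("top","top_a",(150,110,410,270),3)
for p,z in [((219,167),14),((186,176),14),((169,209),14),((174,131),27),((354,234),49),((215,246),66),((311,184),150),((272,136),250)]:
    print(p,onz(cv,p,z))
im,cv=shot("scene","scene_a",(230,110,370,220),5)
E
```

```text
(219, 167) [569.63 219.67  14.  ]
(186, 176) [536.38 332.73  14.  ]
(169, 209) [421.75 386.84  14.  ]
(174, 131) [690.84 377.13  27.  ]
(354, 234) [ 348.01 -236.05   49.  ]
(215, 246) [302.86 220.49  66.  ]
(311, 184) [501.33 -77.8  150.  ]
(272, 136) [625.14  48.03 250.  ]
```

View pics/top_a.png

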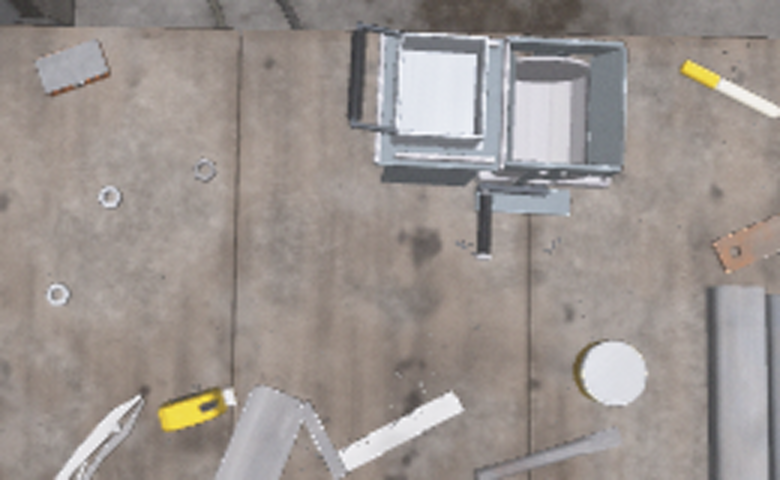

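View pics/scene_a.png

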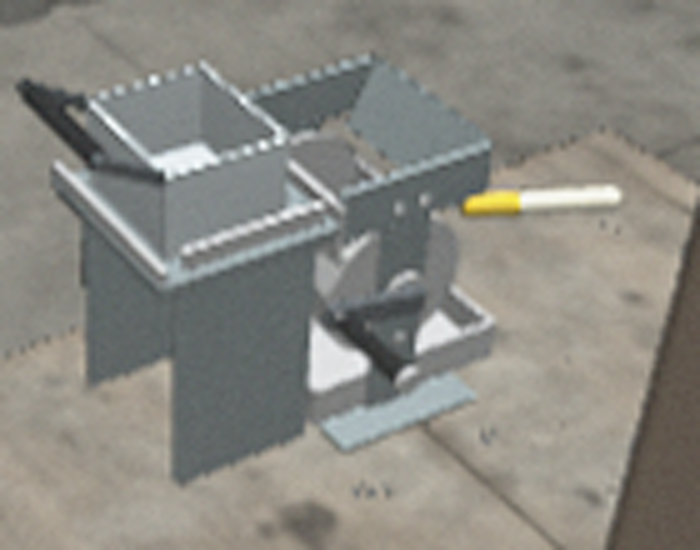

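```bash
python3 - <<'E'
from h import *
st=bot.read_state()
for yaw in (np.pi/2,-np.pi/2):
  for p in ([560,-40,450],[600,0,450],[500,-40,450],[480,300,350]):
    print(yaw,p,bot.solve_ik(p,down(yaw)))
E
```

```text
1.5707963267948966 [560, -40, 450] [ 0.28  0.11  0.18  0.   -1.64 -1.85]
1.5707963267948966 [600, 0, 450] [ 0.33  0.18  0.26  0.   -1.65 -1.9 ]
1.5707963267948966 [500, -40, 450] [ 0.31  0.    0.06  0.   -1.63 -1.88]
1.5707963267948966 [480, 300, 350] [ 0.9   0.12 -0.02  0.   -1.42 -2.48]
-1.5707963267948966 [560, -40, 450] [ 0.28  0.11  0.18  0.   -1.64  1.29]
-1.5707963267948966 [600, 0, 450] [ 0.33  0.18  0.26  0.   -1.65  1.25]
-1.5707963267948966 [500, -40, 450] [ 0.31  0.    0.06  0.   -1.63  1.26]
-1.5707963267948966 [480, 300, 350] [ 0.9   0.12 -0.02  0.   -1.42  0.67]
```

```bash
python3 - <<'E'
from h import *
bot.move_ptp([540,0,450],down(-np.pi/2))
im,cv=shot("wrist","w1",None,1.5)
im,cv=shot("top","top_b")
st=bot.read_state();print(st["t"],st["tcp_pos"],st["eef_rot"])
E
```

```text
3.075 [540.04  -0.53 449.74] [ 1. -0. -0.  0.]
```

View pics/w1.png

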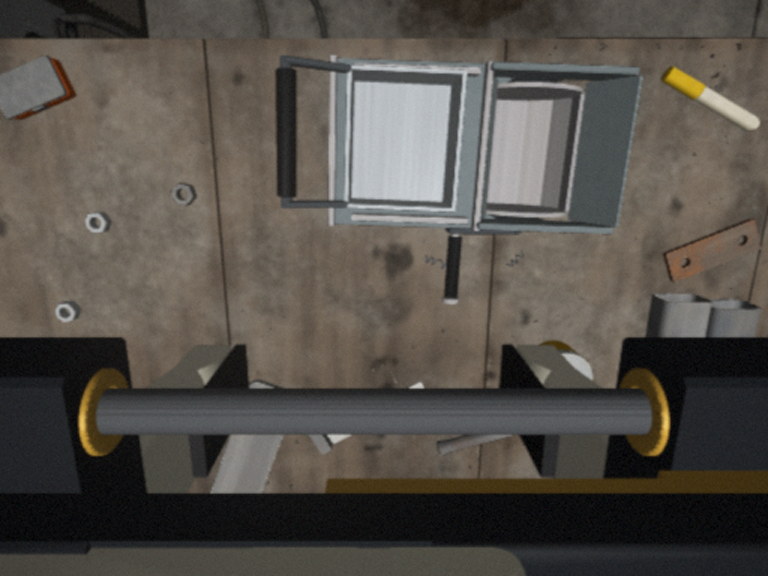

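View pics/top_b.png

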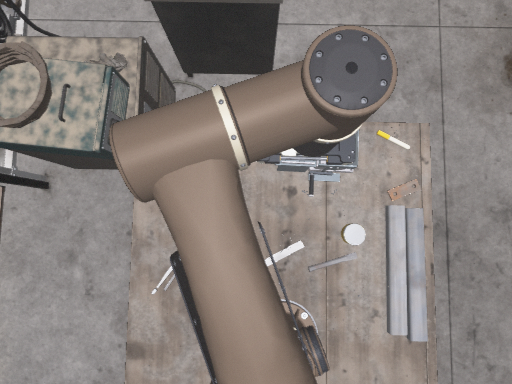

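```bash
python3 - <<'E'
from h import *
im,cv=shot("wrist","w2",(180,30,440,205),3)
E
```

```text
(no output)
```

View pics/w2.png

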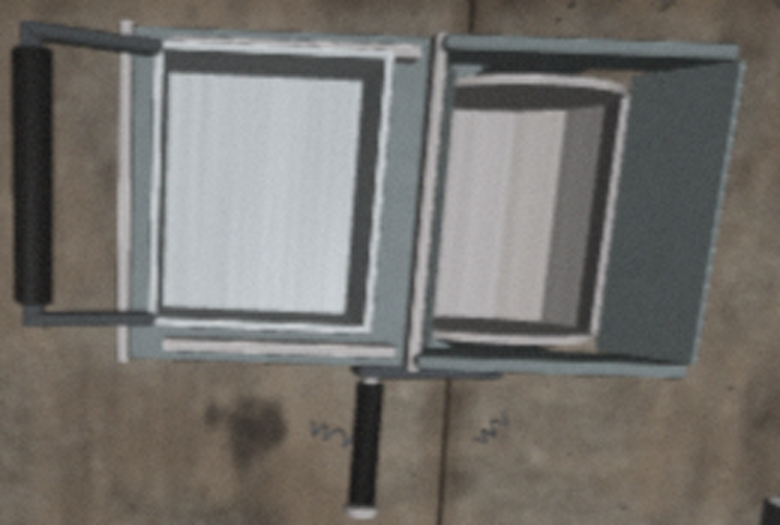

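```bash
python3 - <<'E'
from h import *
cv=view_of("wrist")
f=lambda u,v,z: onz(cv,(180+u/3,30+v/3),z)
pts=dict(stopP=(436,33,182),stopM=(412,370,182),hPfar=(740,45,190),hMfar=(687,378,190),rearP=(126,20,182),rearM=(124,360,182),
 rimA=(157,40,230),rimB=(395,47,230),rimC=(372,332,230),rimD=(152,327,230),barP=(33,46,250),barM=(33,304,250),crP=(371,382,98),crM=(362,508,98))
W={k:f(*v) for k,v in pts.items()}
for k,v in W.items():print(k,v)
n=lambda a,b:np.linalg.norm(W[a]-W[b])
print("stop len",n("stopP","stopM"),"hopper 132:",n("hPfar","hMfar"),"rear",n("rearP","rearM"),"bar 84",n("barP","barM"),"rim",n("rimA","rimD"),n("rimB","rimC"),n("rimA","rimB"),n("rimC","rimD"))
for a,b in (("stopM","stopP"),("hMfar","hPfar"),("rearM","rearP"),("barM","barP"),("rimC","rimB"),("rimD","rimA"),("crM","crP")):
  d=W[b]-W[a];print(a,b,np.degrees(np.arctan2(d[1],d[0])),(W[a]+W[b])/2)
E
```

```text
stopP [685.08 -91.37 182.  ]
stopM [550.79 -88.98 182.  ]
hPfar [ 679.18 -208.96  190.  ]
hMfar [ 548.28 -204.85  190.  ]
rearP [690.02  31.83 182.  ]
rearM [555.36  35.86 182.  ]
rimA [674.65  17.46 230.  ]
rimB [672.22 -66.8  230.  ]
rimC [572.13 -62.92 230.  ]
rimD [574.17  20.89 230.  ]
barP [669.51  58.15 250.  ]
barM [584.37  62.28 250.  ]
crP [532.67 -85.53  98.  ]
crM [464.37 -83.57  98.  ]
stop len 134.31039927684475 hopper 132: 130.95905345192782 rear 134.71975474673613 bar 84 85.24302577005892 rim 100.53393593078026 100.17108097465812 84.2965997346222 83.82733393789024
stopM stopP -1.0194170696224985 [617.94 -90.18 182.  ]
hMfar hPfar -1.7985072720247262 [ 613.73 -206.91  190.  ]
rearM rearP -1.7141750183628883 [622.69  33.84 182.  ]
barM barP -2.7752179908304666 [626.94  60.22 250.  ]
rimC rimB -2.2237562955594687 [622.18 -64.86 230.  ]
rimD rimA -1.9537697577345985 [624.41  19.17 230.  ]
crM crP -1.6489279064466946 [498.52 -84.55  98.  ]
```

```bash
cat >> h.py <<'E'
O=np.array([618.2,-87.8,0.]); YAW=np.radians(-2.0)
RS=R.from_euler('z',YAW).as_matrix()
def S(p): return O+RS@np.array(p,float)      # station->world
def toS(w): return RS.T@(np.array(w)-O)
E
python3 - <<'E'
from h import *
bot.move_ptp([390,310,260],down(-np.pi/2))
im,cv=shot("wrist","w3",None,1.5)
for p,z in [((569.6,219.7),14),((536.4,332.7),14),((421.7,386.8),14)]: print(proj(cv,[*p,z])*1.5)
E
```

```text
[496.59   6.39]
[343.89  55.84]
[279.95 209.45]
```

View pics/w3.png

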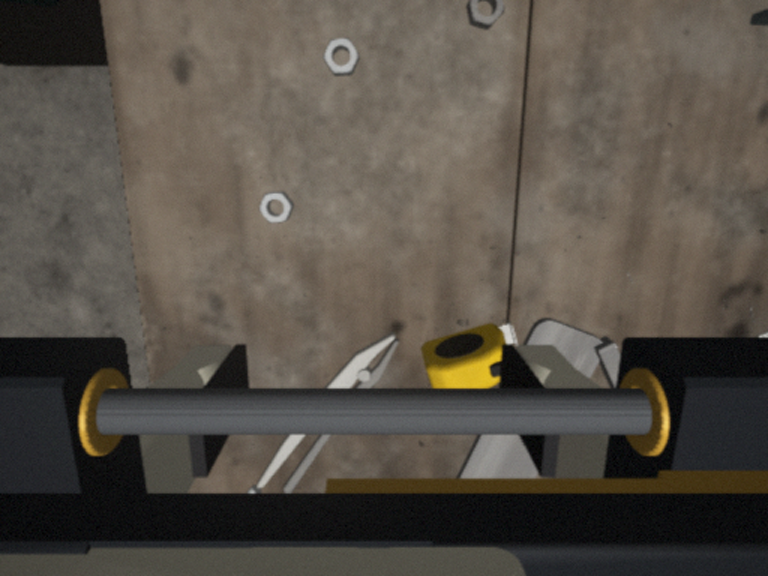

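```bash
cat >> h.py <<'E'
def nut(im,cv,guess,half=28,dbg=None):
    """nut near guess (world xy): centre + flat-normal angle (mod 60deg)"""
    u,v=proj(cv,[guess[0],guess[1],14]); u0=int(max(u-half,0));v0=int(max(v-half,0))
    w=im[v0:int(v+half),u0:int(u+half)]; K=6
    w=cv2.resize(w,None,fx=K,fy=K,interpolation=cv2.INTER_CUBIC)
    hsv=cv2.cvtColor(w,cv2.COLOR_RGB2HSV); lab=cv2.cvtColor(w,cv2.COLOR_RGB2LAB).astype(int)
    b=lab[:,:,2]; bg=np.median(b); m=(b<bg-5).astype(np.uint8)*255
    m=cv2.morphologyEx(m,cv2.MORPH_OPEN,np.ones((7,7)))
    cs,_=cv2.findContours(m,cv2.RETR_EXTERNAL,cv2.CHAIN_APPROX_NONE)
    if dbg: cv2.imwrite(f"pics/{dbg}.png",np.hstack([w[:,:,::-1],cv2.merge([m]*3)]))
    best=None
    for c in sorted(cs,key=cv2.contourArea,reverse=True)[:3]:
        h=cv2.convexHull(c)[:,0,:].astype(float)
        pw=np.array([onz(cv,(u0+(q[0]+.5)/K-.5,v0+(q[1]+.5)/K-.5),12)[:2] for q in h]).astype(np.float32)
        M=cv2.moments(pw.reshape(-1,1,2)); A=cv2.contourArea(pw)
        if not 250<A<900: continue
        ctr=np.array([M["m10"],M["m01"]])/M["m00"]
        d=pw-ctr
        th=np.linspace(0,np.pi,181)[:-1]
        ext=np.array([np.ptp(d@[np.cos(t),np.sin(t)]) for t in th])
        e=ext.reshape(3,60).mean(0); 
        ph=np.angle(np.sum(e*np.exp(2j*np.pi*np.arange(60)/60)))  # max extent phase
        ang=np.degrees(0)+ (np.degrees(ph)/6+30)%60
        best=(ctr,ang,A,ext.min(),ext.max()); break
    return best
E
python3 - <<'E'
from h import *
im,cv=shot("wrist","w4")
for i,p in enumerate([(569.6,219.7),(536.4,332.7),(421.7,386.8)]): print(nut(im,cv,p,28,f"n{i}"))
E
python3 -c "
import cv2,numpy as np
a=[cv2.resize(cv2.imread(f'pics/n{i}.png'),(600,200)) for i in (0,1,2)]
cv2.imwrite('pics/nn.png',np.vstack(a))"
```

```text
None
(array([536.94, 335.14]), np.float64(2.1444317434268214), 465.45260694716126, np.float64(23.227141583889555), np.float64(26.5441887357744))
(array([423.95, 390.57]), np.float64(4.53483588780902), 506.31440680474043, np.float64(23.845994803322547), np.float64(27.613369336719906))
```

View pics/nn.png

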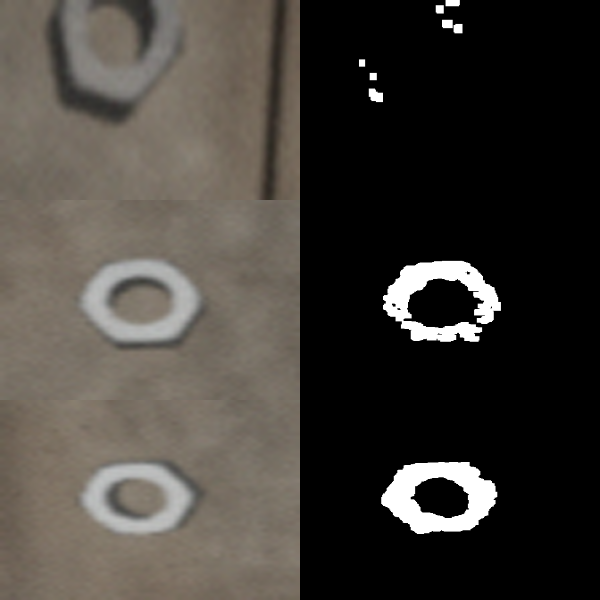

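```bash
cat >> h.py <<'E'
def best_yaw(p,cands):
    best=None
    for y in cands:
        q=bot.solve_ik(p,down(y))
        if q is not None and (best is None or abs(q[5])<best[0]): best=(abs(q[5]),y)
    return best[1]
def pick(c,ang):
    y=best_yaw([c[0],c[1],130],[np.radians(ang+60*k) for k in range(6)])
    bot.move_gripper(60)
    bot.move_ptp([c[0],c[1],130],down(y))
    bot.line_to([c[0],c[1],25],300); bot.line_to([c[0],c[1],3],80)
    bot.move_gripper(10,40)
    bot.line_to([c[0],c[1],60],150); w=bot.read_state()["width"]
    bot.line_to([c[0],c[1],300],400); w2=bot.read_state()["width"]
    st=bot.read_state();print("pick yaw",np.degrees(y),"w",w,w2,"t",st["t"]); return w2
def drop(ty,tote=(0,62)):
    p=S([tote[0],tote[1]+ty,0]); 
    y=best_yaw([p[0],p[1],290],[YAW,YAW+np.pi])
    bot.move_ptp([p[0],p[1],295],down(y)); w=bot.read_state()["width"]
    bot.line_to([p[0],p[1],202],250)
    w1=bot.read_state()["width"]
    bot.move_gripper(40)
    bot.line_to([p[0],p[1],295],400)
    print("drop w",w,w1,"t",bot.read_state()["t"])
E
python3 - <<'E'
from h import *
pick((423.5,389.8),4.5)
im,cv=shot("wrist","w5")
E
```

```text
pick yaw 244.5 w 23.12992252784818 23.13265942185027 t 8.95
```

View pics/w5.png

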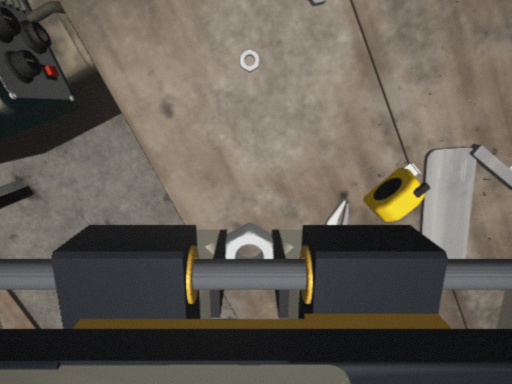

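```bash
python3 - <<'E'
from h import *
drop(-20)
bot.move_ptp([470,300,260],down(-np.pi/2))
im,cv=shot("wrist","w6",None,1.5)
for i,p in enumerate([(570,221),(537,335)]): print(nut(im,cv,p,26,f"n{i}"),proj(cv,[*p,14])*1.5)
E
```

```text
drop w 23.039995486799395 23.027145011873884 t 12.2083
(array([570.77, 228.08]), np.float64(43.54198563331238), 476.00275027146563, np.float64(22.96211143959747), np.float64(26.89358199805562)) [474.54 119.62]
(array([537.01, 335.33]), np.float64(2.4767642710798974), 481.5551356077194, np.float64(23.467740294110833), np.float64(26.38953063300125)) [328.86 163.93]
```

View pics/w6.png

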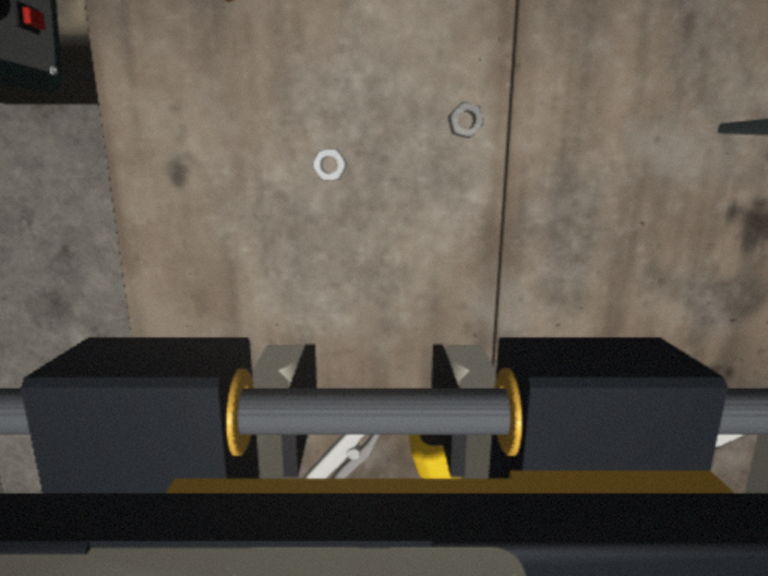

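```bash
python3 - <<'E'
from h import *
w=pick((537,335),2.5)
if w>20:
    drop(2)
    bot.move_ptp([480,230,240],down(-np.pi/2))
    im,cv=shot("wrist","w7",None,1.5)
    r=nut(im,cv,(570,227),26,"n0"); print(r)
    if r and np.hypot(*(r[0]-[570,227]))<12 and abs(r[3]-23.5)<2 and r[4]<29:
        w=pick(r[0],r[1])
        if w>20: drop(22)
im,cv=shot("wrist","w8",None,1.5)
E
```

```text
pick yaw 242.49999999999997 w 22.76065452545953 22.730414428257014 t 17.8167
drop w 22.696185634753583 23.228938474319115 t 20.6583
None
```

View pics/w8.png

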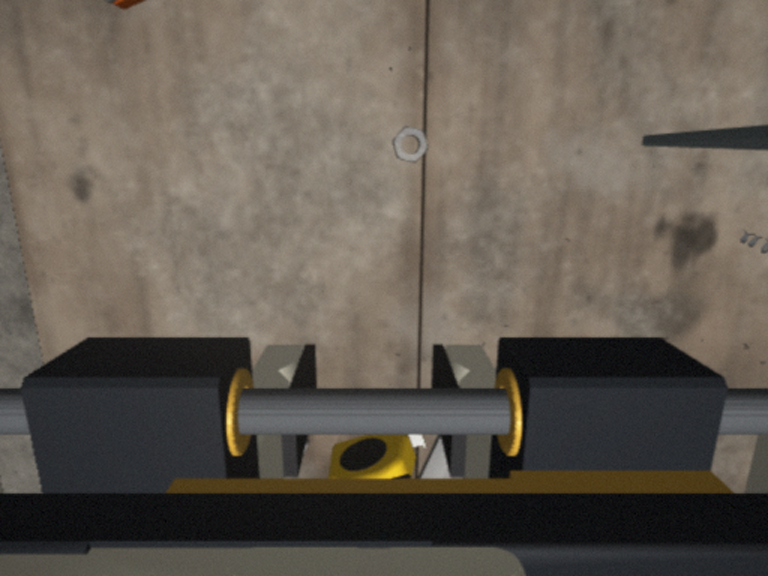

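```bash
python3 - <<'E'
from h import *
im,cv=shot("wrist","w9")
p=onz(cv,(273,96),14);print(p,bot.read_state()["tcp_pos"])
for h in (12,13,14,16,20): print(nut(im,cv,p[:2],h,f"n{h}"))
n=cv2.imread("pics/n16.png");cv2.imwrite("pics/n16b.png",cv2.resize(n,None,fx=2,fy=2))
E
```

```text
[561.71 202.52  14.  ] [480.56 229.27 239.88]
None
None
None
None
(array([562.64, 201.43]), np.float64(43.192280897554106), 421.89067179663107, np.float64(22.426385297117044), np.float64(25.04644896216574))
```

View pics/n16b.png

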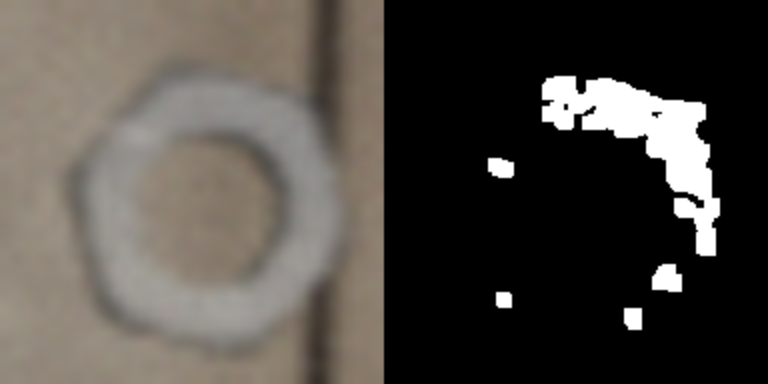

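```bash
python3 - <<'E'
from h import *
w=pick((562,201.5),47)
if w>20: drop(22)
p=S([0,62,0])
bot.move_ptp([p[0]-70,p[1],420],down(-np.pi/2))
im,cv=shot("wrist","w10",None,1.5)
E
```

```text
pick yaw 227.0 w 22.69833142525864 23.049361611946622 t 26.075
drop w 22.923866664404127 23.16090308984674 t 28.4083
```

View pics/w10.png

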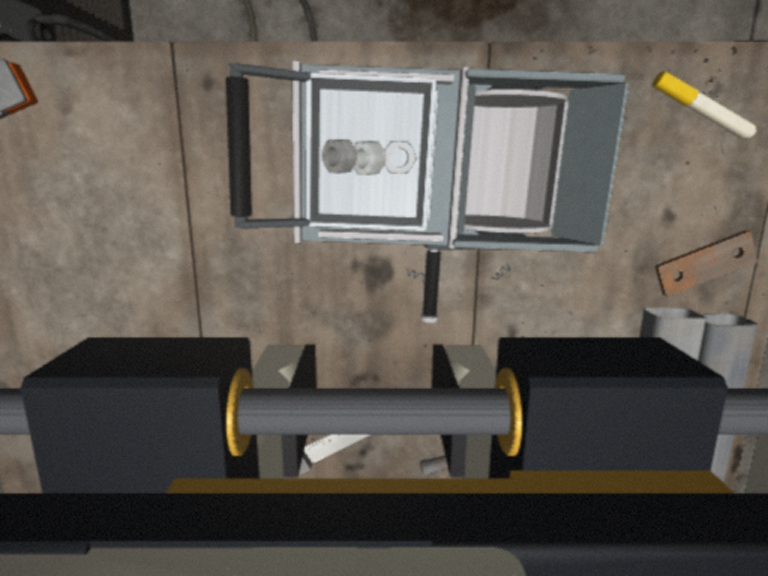

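```bash
python3 - <<'E'
from h import *
bot.move_ptp([650,-40,450],down(-np.pi/2))
im,cv=shot("wrist","w11",None,1.5)
E
```

```text
(no output)
```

View pics/w11.png

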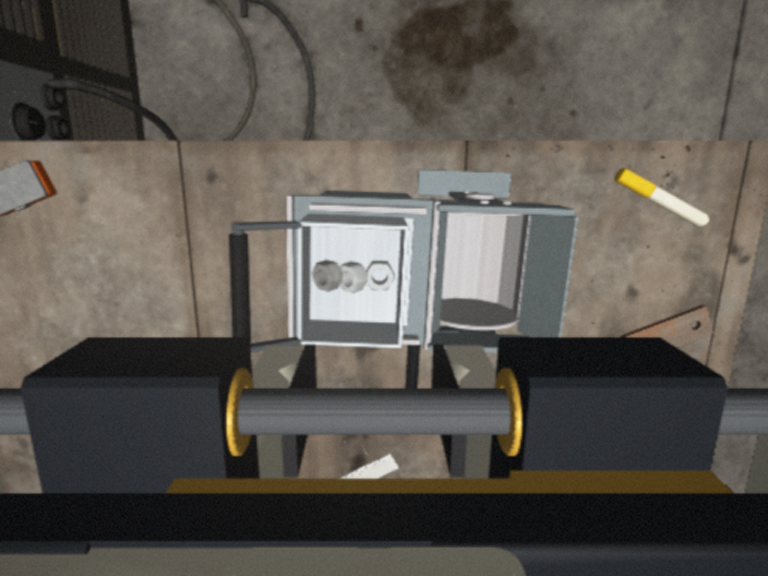

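```bash
cat >> h.py <<'E'
TX=2.8; G=17
JQ=down(-np.pi/2+YAW)
def barpose(th):
    """bar (y,z) in station for tip angle th (deg), per planned contacts"""
    t=np.radians(th); yt=np.array([np.cos(t),np.sin(t)]); zt=np.array([-np.sin(t),np.cos(t)])
    if th<=42: C=np.array([0.5,170.]); a=np.array([-48.,0.])
    elif th<=90: C=np.array([0.,182.]); a=np.array([-40., 9-3*(th-42)/48])
    else: C=np.array([-5.,182.]); a=np.array([-40., 11-(th-90)/40])
    b=np.array([85.,80.])-a
    return C+b[0]*yt+b[1]*zt
def bar_tcp(y,z): return S([TX,y,z-G])
E
python3 - <<'E'
from h import *
for th in range(0,136,10): print(th,barpose(th),bot.solve_ik(bar_tcp(*barpose(th)),JQ))
bot.move_gripper(32)
p=bar_tcp(148,250); bot.move_ptp([p[0],p[1],330],JQ)
bot.line_to(p,120)
im,cv=shot("wrist","w12",None,1.5);im,cv=shot("scene","s12",(230,80,400,230),4)
E
```

```text
0 [133.5 250. ] [ 0.38  0.28 -0.09  0.   -1.2   1.15]
10 [117.59 271.88] [ 0.36  0.26 -0.06  0.   -1.25  1.18]
20 [ 98.12 290.66] [ 0.33  0.25 -0.03  0.   -1.29  1.21]
30 [ 75.68 305.78] [ 0.29  0.24 -0.01  0.   -1.32  1.24]
40 [ 50.96 316.77] [ 0.25  0.24  0.01  0.   -1.34  1.28]
50 [ 25.58 323.71] [ 0.21  0.24  0.02  0.   -1.36  1.32]
60 [  0.04 326.32] [ 0.17  0.24  0.03  0.   -1.36  1.37]
70 [-25.61 324.34] [ 0.13  0.25  0.04  0.   -1.36  1.41]
80 [-50.55 317.84] [ 0.09  0.26  0.03  0.   -1.35  1.45]
90 [-74. 307.] [ 0.05  0.27  0.03  0.   -1.33  1.49]
100 [-94.9  293.08] [ 0.01  0.28  0.02  0.   -1.3   1.52]
110 [-113.06  275.69] [-0.01  0.3  -0.    0.   -1.27  1.55]
120 [-127.91  255.38] [-0.04  0.32 -0.02  0.   -1.23  1.57]
130 [-138.97  232.76] [-0.06  0.34 -0.05  0.   -1.19  1.59]
```

View pics/w12.png

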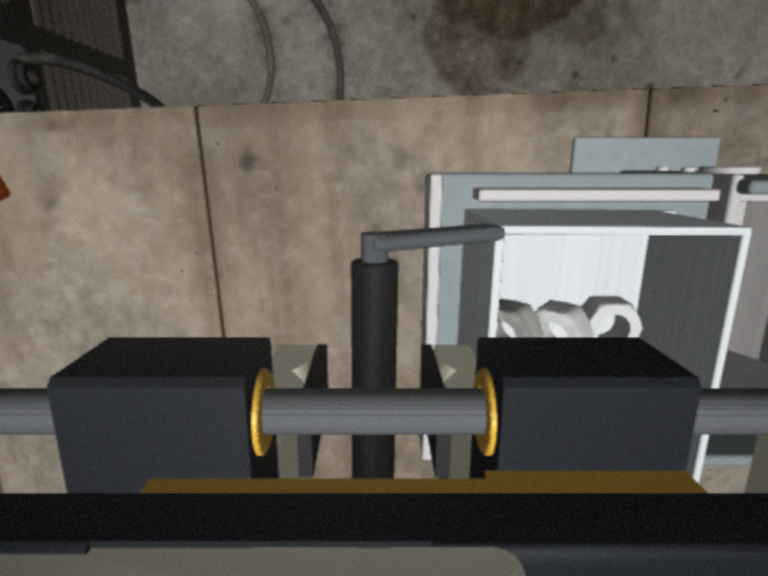

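View pics/s12.png

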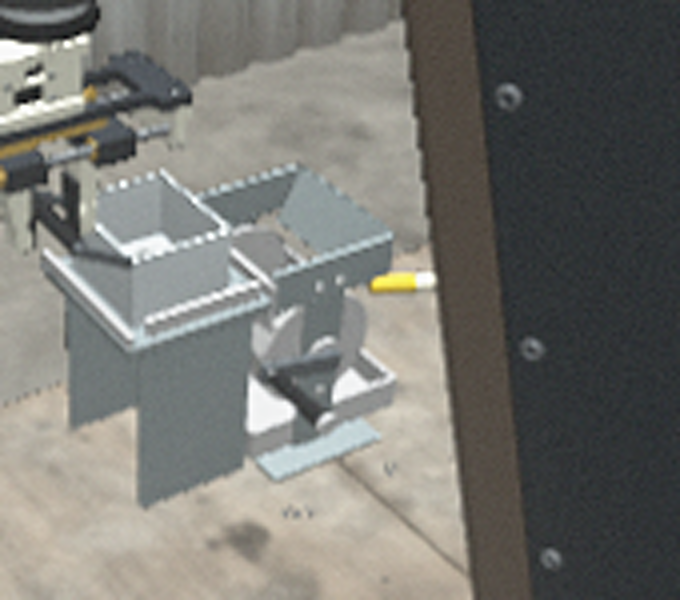

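```bash
python3 - <<'E'
from h import *
bot.move_gripper(5,45)
s=bot.read_state();print(s["width"],s["contact_force"],toS(s["tcp_pos"]),s["t"])
for y in (140,136,134,132.5):
    bot.line_to(bar_tcp(y,250),40); s=bot.read_state(); print(y,RS.T@s["contact_force"],toS(s["tcp_pos"]),s["width"])
im,cv=shot("wrist","w13",None,1.5)
E
```

```text
12.745893733730403 [-0.41  1.15  1.69] [  2.86 148.05 233.28] 33.075
140 [-0.35  0.87  2.11] [  3.1  140.08 233.26] 12.755816863498104
136 [1.09 1.87 1.72] [  3.08 136.04 233.26] 12.73146315160247
134 [0.73 4.01 4.15] [  3.05 134.24 233.23] 12.69002862431728
132.5 [1.29 5.42 3.25] [  3.   132.76 233.21] 12.644277705673298
```

View pics/w13.png

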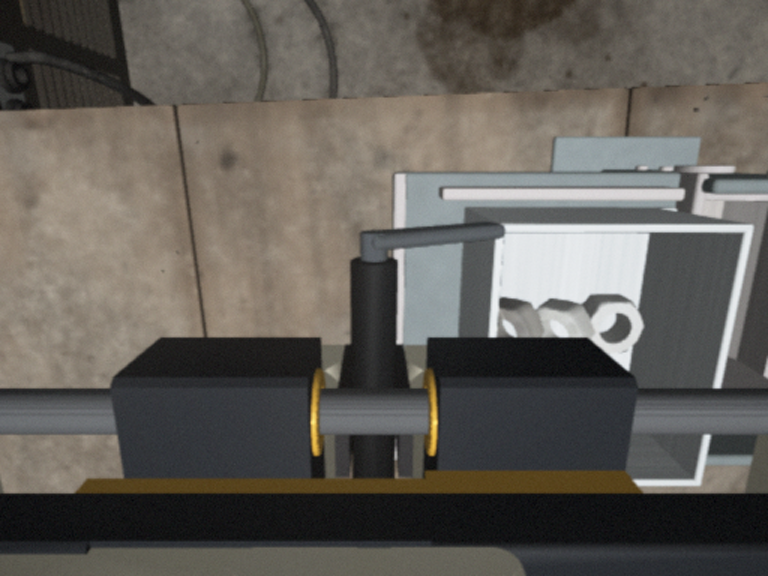

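```bash
python3 - <<'E'
from h import *
for y in (131.5,130.5,129.5,128.5):
    bot.line_to(bar_tcp(y,250),30); s=bot.read_state(); f=RS.T@s["contact_force"]; print(y,f,toS(s["tcp_pos"]),s["width"])
    if f[1]>14: break
E
```

```text
131.5 [0.52 5.05 4.99] [  2.96 131.72 233.22] 12.896145517898297
130.5 [-0.07  7.13  4.87] [  2.96 131.36 233.2 ] 12.941650364246808
129.5 [-1.96 10.39  5.94] [  2.9  131.3  233.21] 12.461182629011653
128.5 [-2.09 15.17  6.68] [  2.91 131.15 233.35] 13.011808030118907
```

```bash
sed -i 's/^def bar_tcp.*/DY=-1.7\ndef bar_tcp(y,z): return S([TX,y+DY,z-G])/' h.py; python3 - <<'E'
from h import *
for th in (0,5,10,15,20,26,32,38,44,50,56,62,68):
    bot.line_to(bar_tcp(*barpose(th)),70); s=bot.read_state(); f=RS.T@s["contact_force"]
    print(th,f,toS(s["tcp_pos"])-[TX,barpose(th)[0]+DY,barpose(th)[1]-G],s["width"])
    if np.linalg.norm(f)>35: break
print(s["t"])
im,cv=shot("wrist","w14",None,1.5);im,cv=shot("scene","s14",(230,80,400,230),4)
E
```

```text
0 [-1.94  5.14  5.83] [-0.27 -0.09  0.19] 12.861778605663195
5 [-0.13  6.37  1.97] [-0.17  0.23 -0.39] 12.742700849873161
10 [-0.89  7.3   3.39] [-0.07  0.49 -0.36] 12.985355860458169
15 [-1.28  7.67  5.27] [ 0.04  0.66 -0.15] 12.761166228674371
20 [-0.26  7.84  6.52] [0.18 0.6  0.12] 12.916929111175213
26 [-1.03  7.24  8.32] [0.22 0.42 0.4 ] 12.939116075945725
32 [-1.37  6.83  8.61] [0.25 0.08 0.62] 12.780366269414836
38 [-1.82  5.25  9.46] [ 0.23 -0.34  0.71] 12.751589535883772
44 [-1.12  3.24  9.04] [ 0.15 -0.69  0.6 ] 12.552760205965146
50 [-1.82  1.12  4.94] [-0.12 -0.63 -0.11] 12.854661692183477
56 [0.34 0.44 2.39] [-0.23 -0.39 -0.62] 12.66418083345757
62 [ 0.21 -0.03 -3.33] [-0.45 -0.44 -0.86] 12.821477658133881
68 [-0.08  0.7  -5.07] [-0.29 -0.38 -0.7 ] 12.783002495490871
39.8417
```

View pics/w14.png

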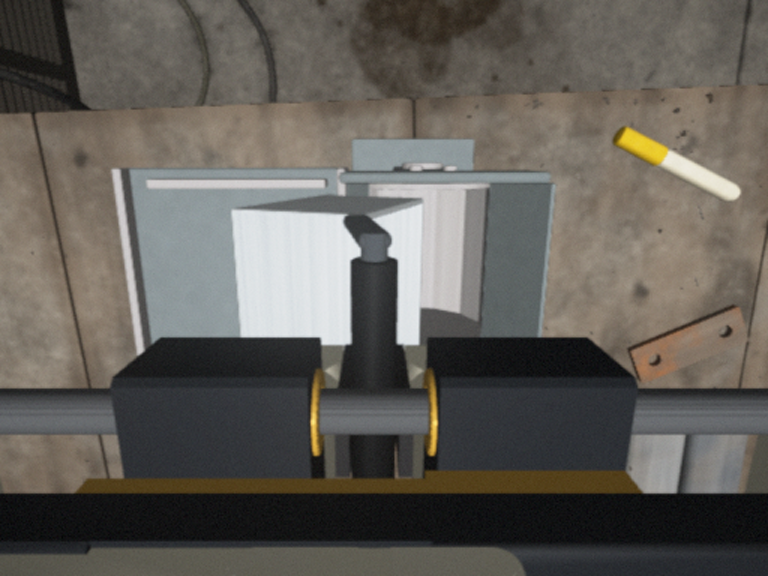

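View pics/s14.png

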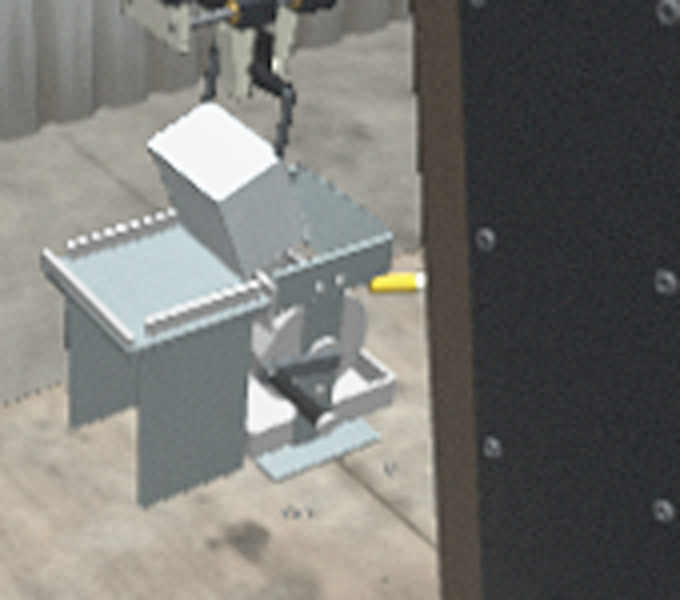

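```bash
python3 - <<'E'
from h import *
for th in (74,80,85,90,95,100,105,110):
    bot.line_to(bar_tcp(*barpose(th)),70); s=bot.read_state(); f=RS.T@s["contact_force"]
    print(th,f,toS(s["tcp_pos"])-[TX,barpose(th)[0]+DY,barpose(th)[1]-G],s["width"])
    if np.linalg.norm(f)>35: break
print(s["t"])
im,cv=shot("wrist","w15",None,1.5);im,cv=shot("scene","s15",(230,80,400,230),4)
E
```

```text
74 [ 0.69  1.97 -4.39] [-0.03 -0.53 -0.04] 12.800155435466301
80 [ 0.49  1.32 -3.56] [ 0.02 -0.53 -0.  ] 13.021988010328315
85 [ 0.59  1.6  -2.44] [ 0.07 -0.55  0.03] 12.482175977343866
90 [ 0.2   0.36 -1.46] [ 0.07 -0.58 -0.01] 12.513982177326437
95 [ 0.8   0.11 -0.76] [-0.03 -0.55 -0.14] 12.735123302934223
100 [ 1.67 -0.51  0.23] [-0.04 -0.51 -0.22] 12.775401801909924
105 [ 1.15 -1.11 -0.07] [-0.07 -0.54 -0.35] 12.692022475769653
110 [ 0.93 -1.36 -0.42] [-0.11 -0.67 -0.48] 12.365807260322113
42.6917
```

View pics/w15.png

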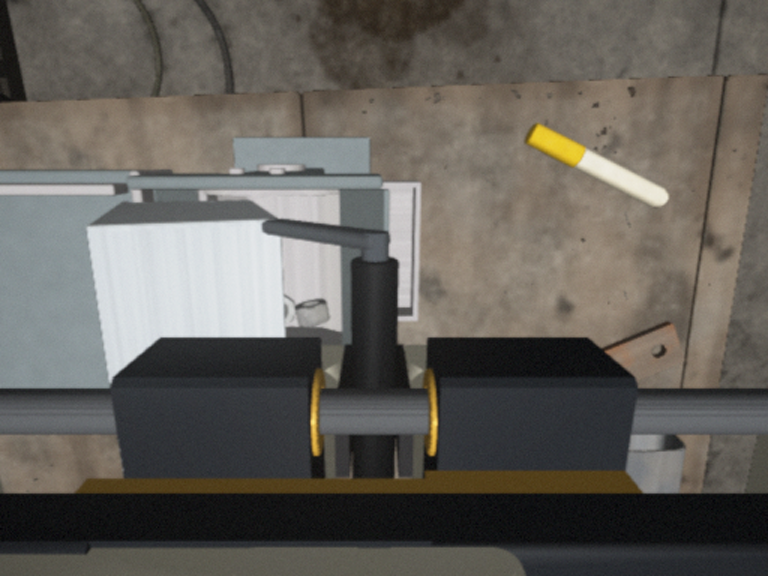

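View pics/s15.png

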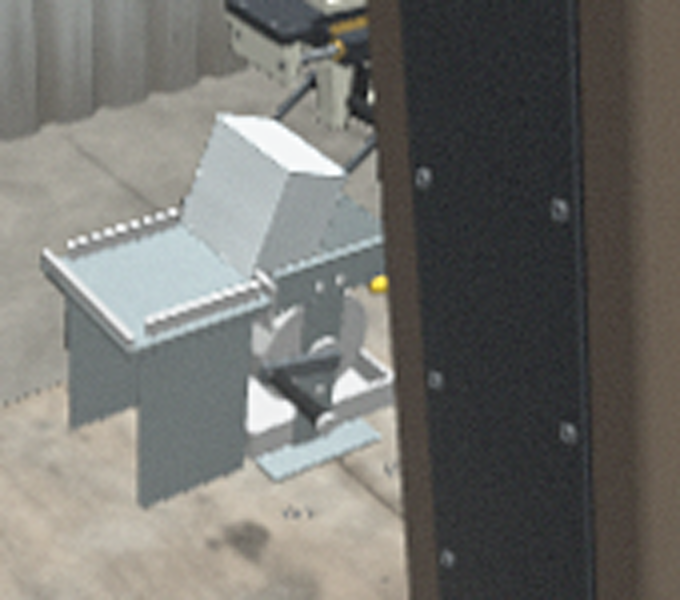

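```bash
python3 - <<'E'
from h import *
for th in (115,120,125,130,133):
    bot.line_to(bar_tcp(*barpose(th)),60); s=bot.read_state(); f=RS.T@s["contact_force"]
    print(th,f,toS(s["tcp_pos"])-[TX,barpose(th)[0]+DY,barpose(th)[1]-G],s["width"])
    if np.linalg.norm(f)>35: break
bot.pause(1.0)
print(bot.read_state()["t"])
im,cv=shot("wrist","w16",None,1.5);im,cv=shot("scene","s16",(230,80,400,230),4)
E
```

```text
115 [ 1.92 -2.11 -0.39] [-0.14 -0.57 -0.64] 12.690566278745779
120 [ 1.24 -1.89  0.52] [-0.19 -0.52 -0.81] 12.945339412650895
125 [ 1.71 -2.84 -0.08] [-0.23 -0.41 -0.9 ] 12.849499299020309
130 [ 0.79 -2.69  0.04] [-0.29 -0.32 -1.  ] 12.686174816910977
133 [ 0.63 -3.06 -0.59] [-0.19 -0.33 -0.82] 12.386653117765897
45.5
```

View pics/w16.png

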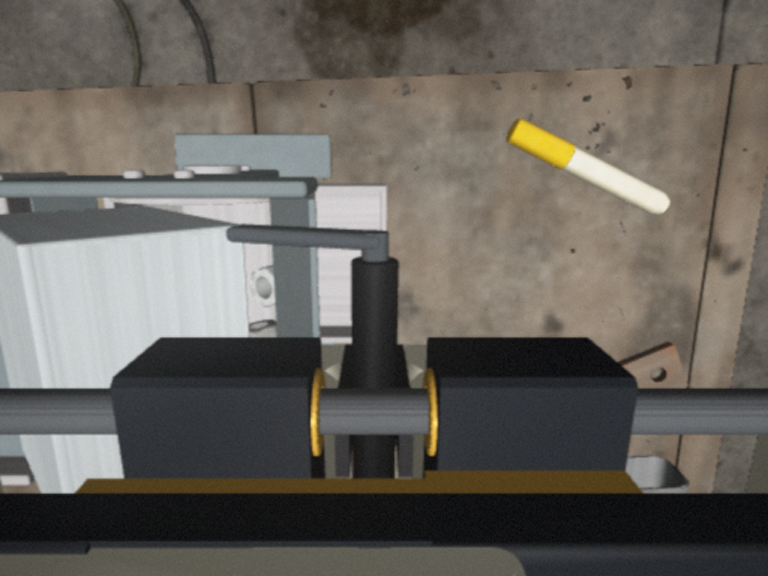

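View pics/s16.png

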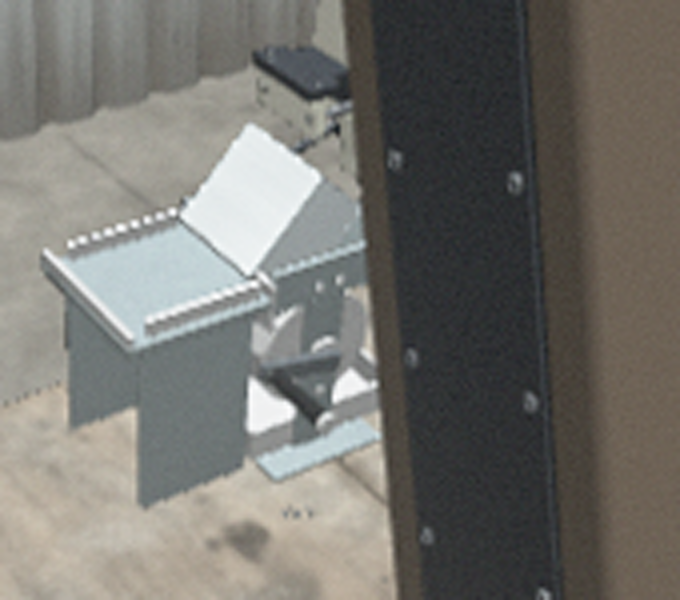

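```bash
python3 - <<'E'
from h import *
for th in (126,118,110,102,94,86,78,70,62,56,50,44,38,32,26,20,15,10,5,0):
    bot.line_to(bar_tcp(*barpose(th)),80); s=bot.read_state(); f=RS.T@s["contact_force"]
    if th%10==0 or np.linalg.norm(f)>15:print(th,f,toS(s["tcp_pos"])-[TX,barpose(th)[0]+DY,barpose(th)[1]-G],s["width"])
    if np.linalg.norm(f)>35: break
print(s["t"])
im,cv=shot("wrist","w17",None,1.5);im,cv=shot("scene","s17",(230,80,400,230),4)
E
```

```text
110 [ 0.35 -6.22  3.97] [ 0.17 -0.62  0.02] 12.566531613338993
70 [ 0.42 -2.13  7.28] [0.28 0.57 0.02] 13.009732381182578
50 [0.77 0.37 2.15] [0.06 0.62 0.13] 12.646679145564795
20 [1.15 3.49 3.5 ] [-0.04  1.24 -0.3 ] 12.881143846881555
10 [0.32 5.27 2.2 ] [-0.05  1.4  -1.39] 12.89738052839276
0 [0.19 2.39 6.49] [ 0.06  0.6  -0.3 ] 12.673231483640473
52.9
```

View pics/w17.png

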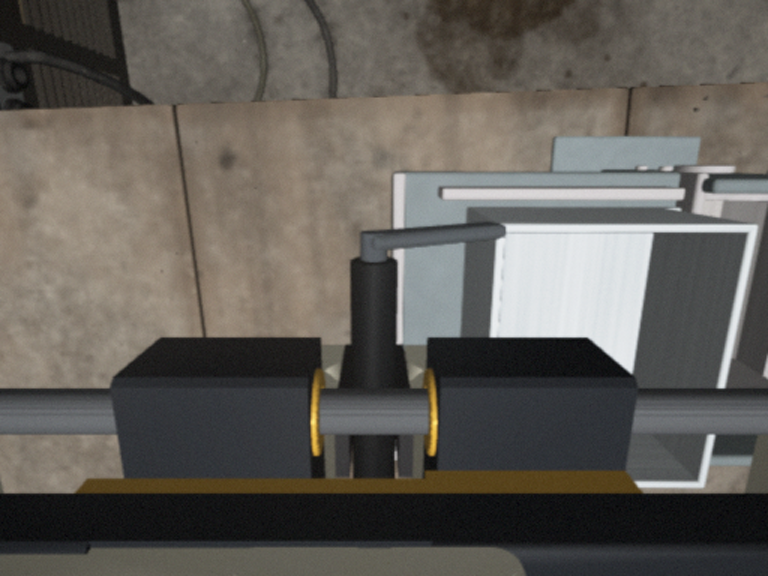

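View pics/s17.png

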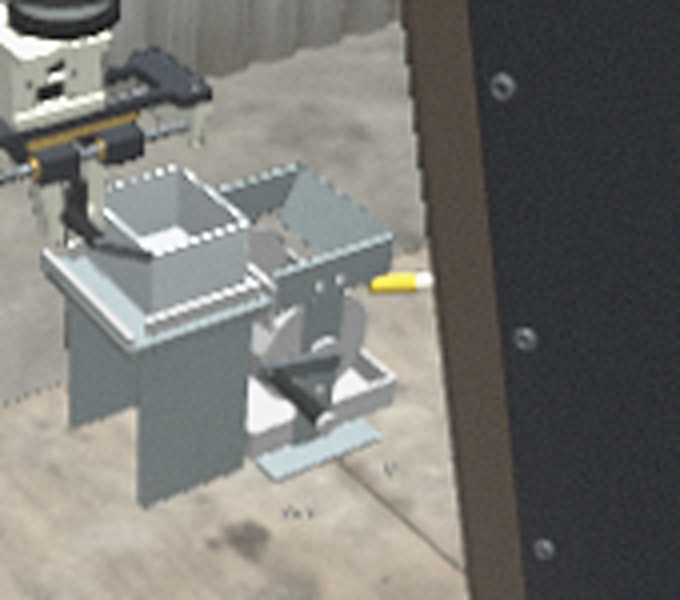

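Tote is back upright on its deck and looks empty. I'll release it and look into the drum.

```bash
python3 - <<'E'
from h import *
bot.move_gripper(32)
s=bot.read_state()["tcp_pos"]; bot.line_to([s[0],s[1],330],200)
p=S([-70,-30,430]); bot.move_ptp(p,JQ)
im,cv=shot("wrist","w18",(170,0,490,230),2.4)
E
```

```text
(no output)
```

View pics/w18.png

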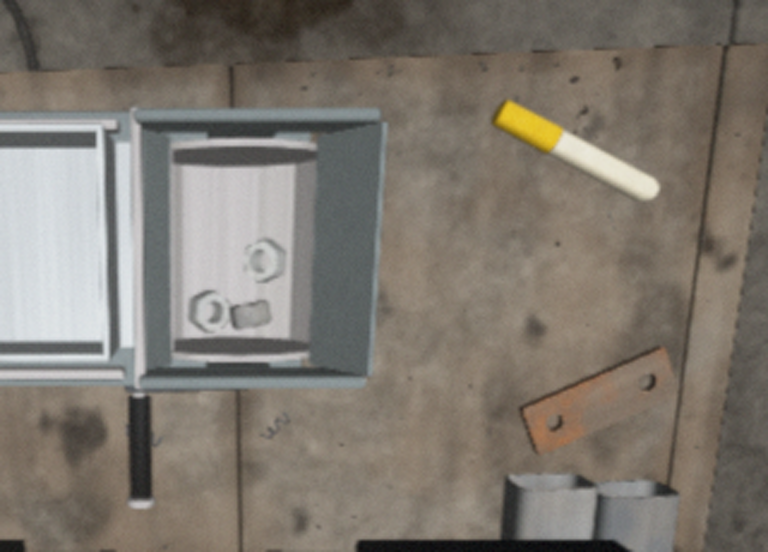

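```bash
python3 - <<'E'
from h import *
cw=view_of("wrist"); cs=view_of("scene")
print("obs wrist (227.9,164.6)-(228.8,207); scene (295.5,173)-(310,183)")
for a in (-.3,-.2,-.1,0,.1,.2,.3):
    P=[S([x,-56+60*np.cos(a),98+60*np.sin(a)]) for x in (-84,-148)]
    print(a,*[proj(cw,p) for p in P],*[proj(cs,p) for p in P])
E
```

```text
obs wrist (227.9,164.6)-(228.8,207); scene (295.5,173)-(310,183)
-0.3 [229.47 161.59] [230.12 201.  ] [297.46 181.4 ] [309.41 192.74]
-0.2 [228.29 162.22] [228.99 202.03] [297.19 180.1 ] [309.17 191.44]
-0.1 [227.47 162.88] [228.2 203.1] [297.07 178.71] [309.1  190.04]
0 [227.02 163.56] [227.77 204.22] [297.11 177.24] [309.18 188.55]
0.1 [226.96 164.25] [227.73 205.35] [297.31 175.7 ] [309.43 186.99]
0.2 [227.31 164.95] [228.07 206.5 ] [297.67 174.1 ] [309.84 185.36]
0.3 [228.08 165.66] [228.82 207.65] [298.18 172.46] [310.41 183.7 ]
```

```bash
cat >> h.py <<'E'
def crank_tcp(a,x=-128): return S([x,-56+60*np.cos(a),98+60*np.sin(a)-17])
def turn(a0,a1,n,v=90):
    for a in np.linspace(a0,a1,n+1)[1:]:
        bot.line_to(crank_tcp(a),v); s=bot.read_state(); f=RS.T@s["contact_force"]; p=toS(s["tcp_pos"])
        print("%.2f"%a,f,"ang from tcp %.2f r %.1f"%(np.arctan2(p[2]+17-98,p[1]+56),np.hypot(p[2]+17-98,p[1]+56)),"w %.1f"%s["width"])
        if np.linalg.norm(f)>35: print("STOP"); return False
    return True
E
python3 - <<'E'
from h import *
bot.move_gripper(40)
p=crank_tcp(.27); bot.move_ptp([p[0],p[1],260],JQ); bot.line_to(p,150)
im,cv=shot("wrist","w19",None,1.5)
print(bot.read_state()["contact_force"])
E
```

```text
[ 0.48 -0.1  -0.59]
```

View pics/w19.png

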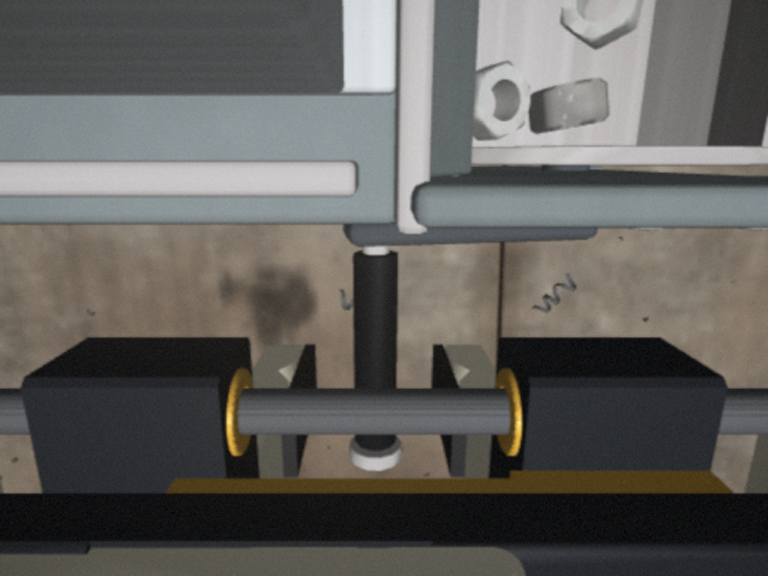

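```bash
python3 - <<'E'
from h import *
bot.move_gripper(5,40); print(bot.read_state()["width"])
print(turn(.27,3.14,16)); bot.pause(0.5)
print(bot.read_state()["t"])
im,cv=shot("wrist","w20",None,1.5);im,cv=shot("scene","s20",(230,80,400,230),4)
E
```

```text
12.958956782239204
0.45 [-1.38  3.5   3.  ] ang from tcp 0.45 r 60.4 w 12.8
0.63 [-3.82 10.15  8.04] ang from tcp 0.62 r 61.2 w 12.9
0.81 [-8.08 15.62 13.4 ] ang from tcp 0.79 r 61.9 w 13.1
0.99 [-10.73  17.77  24.35] ang from tcp 0.97 r 62.6 w 12.8
1.17 [-13.62  17.63  30.12] ang from tcp 1.16 r 63.0 w 12.8
STOP
False
59.9833
```

View pics/w20.png

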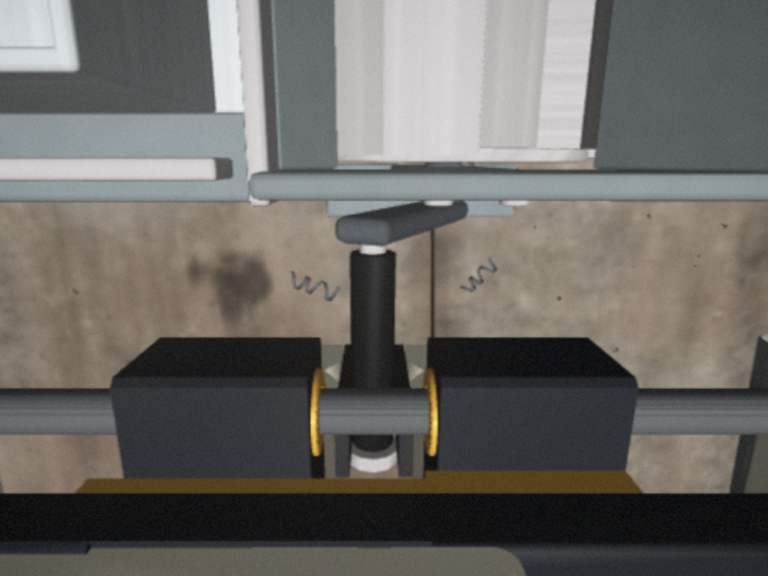

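View pics/s20.png

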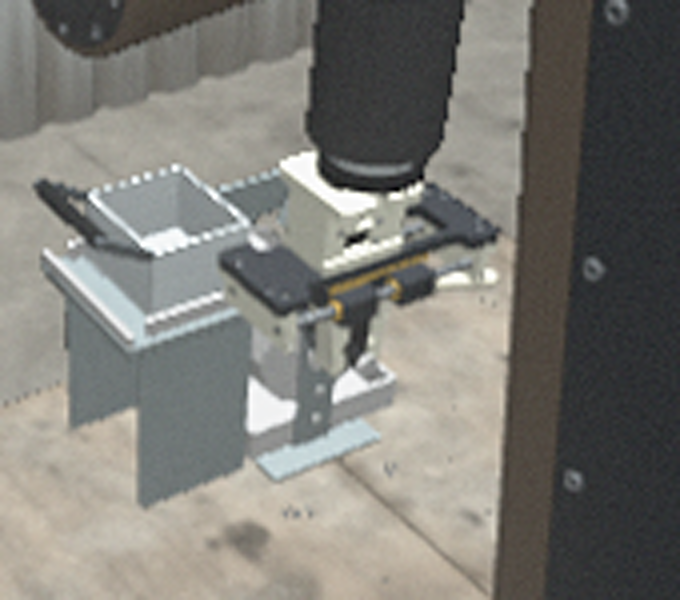

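```bash
cat >> h.py <<'E'
CO=np.array([-0.7,3.6])
def crank_tcp(a,x=-128): return S([x,-56+CO[0]+60*np.cos(a),98+CO[1]+60*np.sin(a)-17])
def turn(a0,a1,n,v=90,lim=35):
    for a in np.linspace(a0,a1,n+1)[1:]:
        bot.line_to(crank_tcp(a),v); s=bot.read_state(); f=RS.T@s["contact_force"]; p=toS(s["tcp_pos"])
        q=np.array([p[1]+56-CO[0],p[2]+17-98-CO[1]])
        print("%.2f"%a,f,"ang %.2f r %.1f x %.1f"%(np.arctan2(q[1],q[0]),np.hypot(*q),p[0]),"w %.1f"%s["width"])
        if np.linalg.norm(f)>lim: print("STOP"); return False
    return True
E
python3 - <<'E'
from h import *
print(turn(1.1,1.5,3)); 
print(bot.read_state()["t"])
E
```

```text
1.23 [-4.24  6.66 10.65] ang 1.23 r 60.6 x -127.9 w 13.0
1.37 [-4.94  4.7  12.26] ang 1.37 r 60.7 x -127.9 w 12.8
1.50 [-4.47  2.1  12.87] ang 1.51 r 60.8 x -127.9 w 13.0
True
60.8333
```

```bash
sed -i 's/^CO=.*/CO=np.array([-0.5,5.0])/' h.py; python3 - <<'E'
from h import *
print(turn(1.48,3.13,10)); 
bot.pause(0.7);print(bot.read_state()["t"])
im,cv=shot("wrist","w21",None,1.5);im,cv=shot("scene","s21",(230,80,400,230),4)
E
```

```text
1.65 [-0.37  0.52  1.83] ang 1.65 r 59.8 x -128.0 w 12.4
1.81 [-0.63 -0.53  1.16] ang 1.82 r 60.0 x -128.0 w 12.8
1.97 [ 0.29 -1.76  2.43] ang 1.98 r 60.1 x -128.0 w 12.7
2.14 [-0.43 -3.87  3.77] ang 2.15 r 60.3 x -128.0 w 12.9
2.30 [-0.16 -5.44  3.26] ang 2.31 r 60.4 x -128.0 w 12.7
2.47 [-0.33 -7.71  2.76] ang 2.48 r 60.5 x -128.0 w 12.8
2.63 [-0.04 -8.12  2.36] ang 2.64 r 60.7 x -128.0 w 12.9
2.80 [ 0.3  -9.8  -0.16] ang 2.81 r 60.7 x -128.0 w 12.7
2.96 [ 1.58 -9.61 -1.21] ang 2.97 r 60.8 x -128.0 w 13.0
3.13 [  1.51 -12.27  -3.32] ang 3.14 r 60.8 x -128.0 w 13.1
True
64.1083
```

View pics/w21.png

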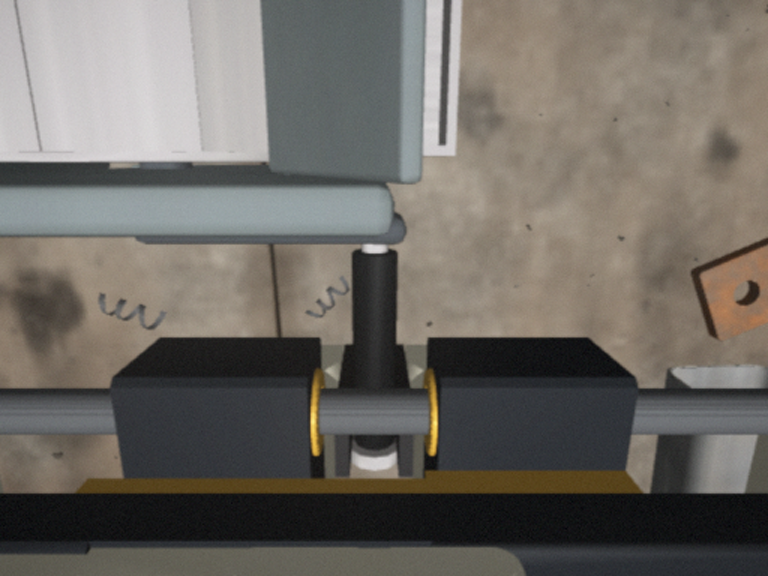

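View pics/s21.png

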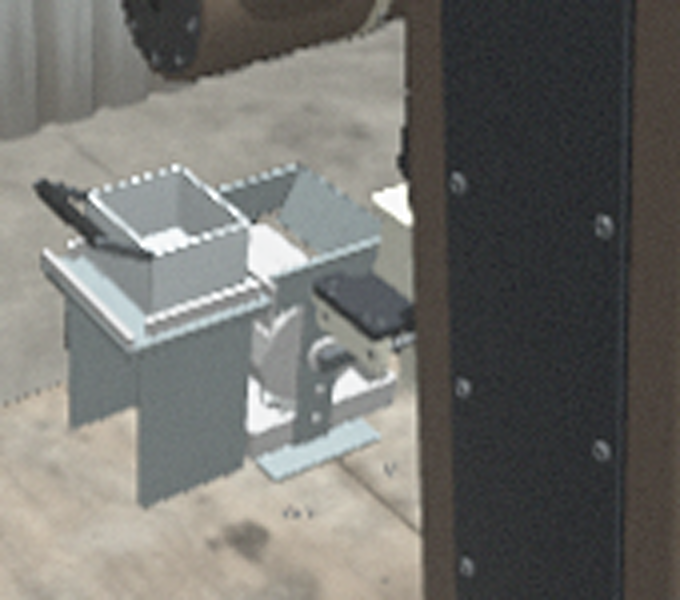

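```bash
sed -i 's/^CO=.*/CO=np.array([-1.5,4.8])/' h.py; python3 - <<'E'
from h import *
print(turn(3.13,3.25,1)); bot.pause(.5); print(turn(3.25,3.05,1)); bot.pause(.3)
im,cv=shot("scene","s22",(270,130,350,210),8)
print(turn(3.05,0.0,18)); 
print(bot.read_state()["t"])
im,cv=shot("wrist","w22",None,1.5)
E
```

```text
3.25 [ 2.38 -5.08 -4.03] ang -3.02 r 60.0 x -128.0 w 12.9
True
3.05 [-0.26 -5.03  2.19] ang 3.04 r 60.0 x -127.9 w 12.7
True
2.88 [-0.68 -3.99  2.86] ang 2.88 r 60.0 x -127.9 w 12.7
2.71 [-1.02 -3.28  3.81] ang 2.71 r 60.0 x -127.9 w 13.1
2.54 [-1.06 -2.53  5.09] ang 2.54 r 59.9 x -127.9 w 13.4
2.37 [-0.62 -1.93  6.36] ang 2.37 r 59.9 x -128.0 w 12.5
2.20 [-1.83 -1.19  7.72] ang 2.20 r 59.9 x -127.9 w 12.9
2.03 [-3.16  0.59  7.08] ang 2.03 r 59.9 x -127.9 w 12.5
1.86 [-2.3   1.46  8.17] ang 1.86 r 59.8 x -127.9 w 12.7
1.69 [-2.37  3.05  8.45] ang 1.69 r 59.8 x -127.9 w 12.6
1.52 [-2.14  3.63  8.39] ang 1.51 r 59.8 x -127.9 w 12.8
1.36 [-1.52  4.97  6.59] ang 1.34 r 59.8 x -127.9 w 12.9
1.19 [-0.84  5.86  5.47] ang 1.17 r 59.8 x -127.9 w 12.9
1.02 [-0.74  5.76  2.94] ang 0.99 r 59.8 x -127.9 w 12.9
0.85 [ 0.21  4.57 -0.1 ] ang 0.82 r 59.8 x -128.0 w 13.1
0.68 [ 1.53  4.06 -2.05] ang 0.66 r 59.9 x -128.0 w 13.0
0.51 [ 1.8   2.24 -2.5 ] ang 0.50 r 59.9 x -128.0 w 12.5
0.34 [ 2.49  1.35 -3.1 ] ang 0.34 r 59.9 x -128.0 w 12.7
0.17 [ 1.67  0.92 -2.5 ] ang 0.17 r 59.9 x -128.0 w 12.7
0.00 [ 2.52  0.93 -3.43] ang 0.00 r 59.9 x -128.0 w 12.8
True
70.3917
```

View pics/s22.png

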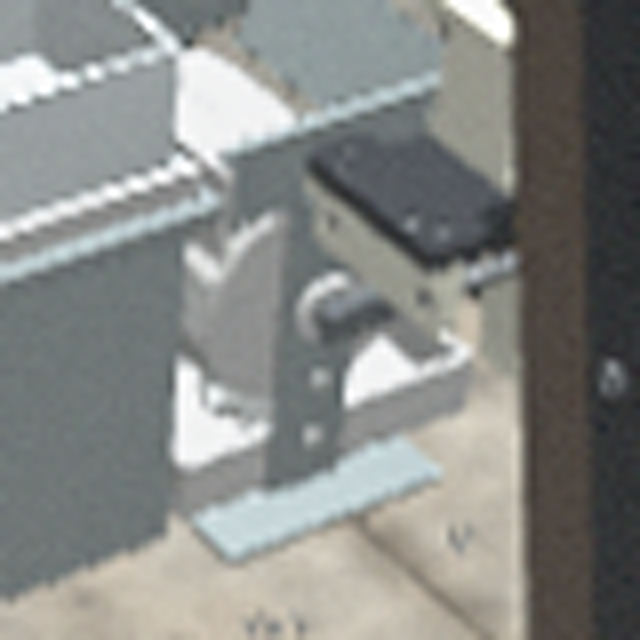

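View pics/w22.png

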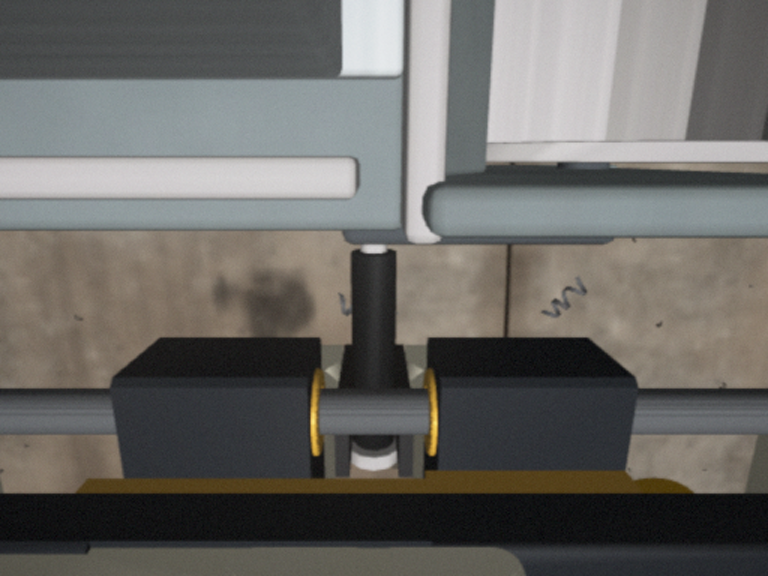

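Release, retreat straight up, and check the drum and tote from above.

```bash
python3 - <<'E'
from h import *
bot.move_gripper(45)
s=bot.read_state()["tcp_pos"]; bot.line_to([s[0],s[1],280],200)
bot.move_ptp(S([-70,-20,430]),JQ)
im,cv=shot("wrist","w23",(150,0,490,235),2.3)
bot.move_ptp([400,-420,420],down(-np.pi/2))
im,cv=shot("scene","s23",(230,100,370,230),5)
im,cv=shot("top","t23",(140,90,440,280),2.6)
print(bot.read_state()["t"])
E
```

```text
74.475
```

View pics/w23.png

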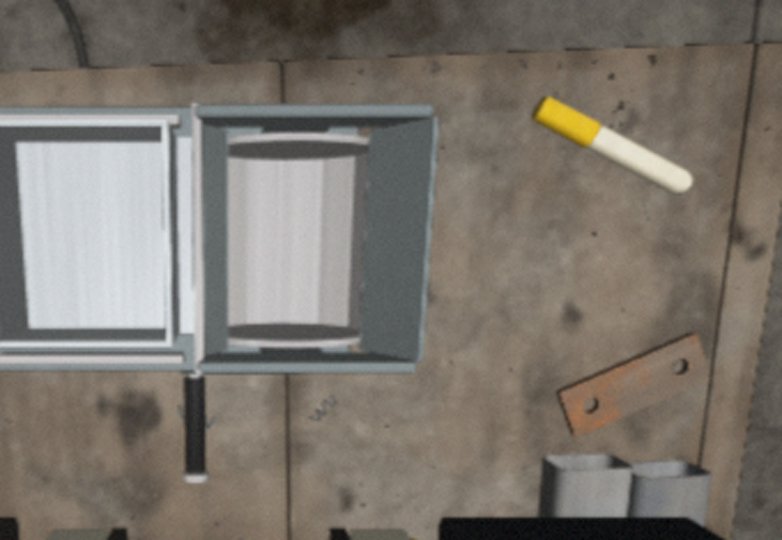

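View pics/s23.png

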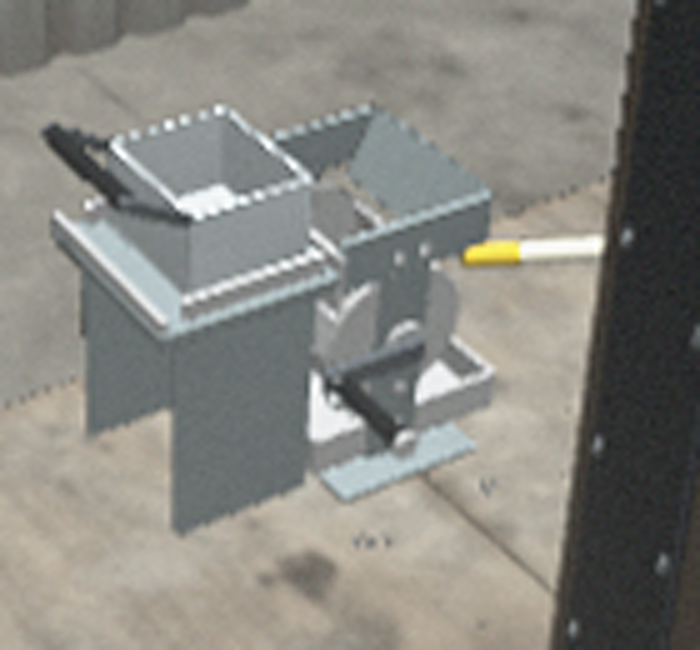

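View pics/t23.png

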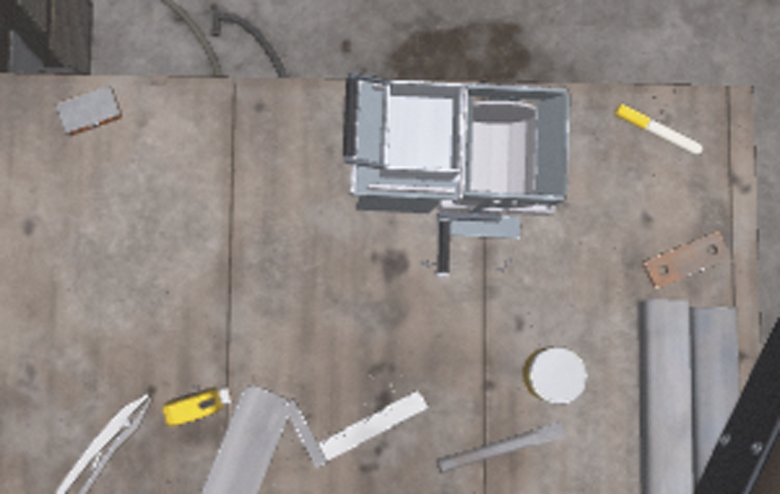

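```bash
python3 - <<'E'
from h import *
def look(el,yaw=0):
    z=np.array([np.cos(el)*np.cos(yaw),np.cos(el)*np.sin(yaw),-np.sin(el)]); y=np.array([np.sin(yaw),-np.cos(yaw),0.]); x=np.cross(y,z)
    return R.from_matrix(np.c_[x,y,z]).as_quat()
for p in ([330,-170,200],[380,-170,230],[400,-170,180],[420,-300,200]):
  for el in (.5,.7,.9):
    for yaw in (0,.5):
      q=bot.solve_ik(p,look(el,yaw)); 
      if q is not None: print(p,el,yaw,q)
E
```

```text
[330, -170, 200] 0.5 0 [-1.25 -0.22 -0.79 -1.28 -1.05 -2.73]
[330, -170, 200] 0.5 0.5 [-1.19  0.09 -0.56 -1.1  -1.36 -2.51]
[330, -170, 200] 0.7 0.5 [-0.97 -0.06 -0.55 -0.96 -1.2  -2.81]
[380, -170, 230] 0.5 0 [-0.97 -0.29 -0.73 -1.27 -0.86 -2.97]
[380, -170, 230] 0.5 0.5 [-1.07  0.04 -0.5  -1.14 -1.32 -2.66]
[380, -170, 230] 0.7 0.5 [-0.84 -0.09 -0.49 -0.96 -1.15 -2.96]
[380, -170, 230] 0.9 0.5 [-0.56 -0.17 -0.5  -0.7  -1.    2.95]
[400, -170, 180] 0.5 0 [-1.04 -0.11 -0.78 -1.43 -0.87 -2.66]
[400, -170, 180] 0.5 0.5 [-1.04  0.16 -0.53 -1.19 -1.24 -2.53]
[400, -170, 180] 0.7 0 [-0.31 -0.3  -0.81 -0.83 -0.32  2.58]
[400, -170, 180] 0.7 0.5 [-0.83  0.02 -0.52 -1.02 -1.06 -2.84]
[420, -300, 200] 0.5 0 [-1.14  0.06 -0.55 -1.34 -0.96 -2.72]
[420, -300, 200] 0.5 0.5 [-1.12  0.29 -0.28 -1.12 -1.35 -2.61]
[420, -300, 200] 0.7 0.5 [-0.97  0.18 -0.28 -0.95 -1.21 -2.83]
[420, -300, 200] 0.9 0 [-0.55 -0.09 -0.54 -0.61 -0.61  2.54]
```

```bash
python3 - <<'E'
from h import *
el,yaw=.5,.5
z=np.array([np.cos(el)*np.cos(yaw),np.cos(el)*np.sin(yaw),-np.sin(el)]); y=np.array([np.sin(yaw),-np.cos(yaw),0.]); x=np.cross(y,z)
bot.move_ptp([420,-300,220],R.from_matrix(np.c_[x,y,z]).as_quat())
im,cv=shot("wrist","w24",None,1.5)
print(bot.read_state()["t"])
c=proj(cv,S([0,-75,10]));print(c*1.5)
E
```

```text
78.4167
[346.64 306.49]
```

View pics/w24.png

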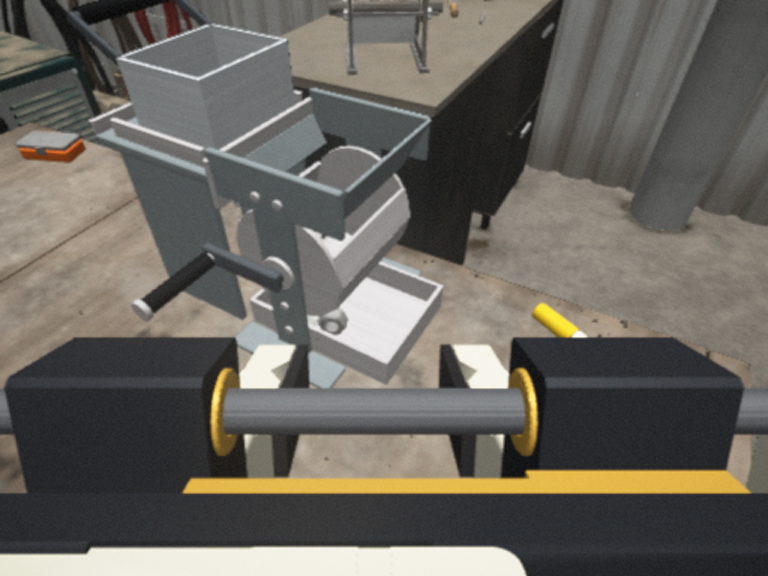

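```bash
python3 - <<'E'
from h import *
def look(el,yaw):
    z=np.array([np.cos(el)*np.cos(yaw),np.cos(el)*np.sin(yaw),-np.sin(el)]); y=np.array([np.sin(yaw),-np.cos(yaw),0.]); x=np.cross(y,z)
    return R.from_matrix(np.c_[x,y,z]).as_quat()
for p in ([520,-420,200],[560,-420,170],[480,-420,170],[560,-380,200]):
  for el in (.3,.45,.6):
    for yaw in (.9,1.2):
      q=bot.solve_ik(p,look(el,yaw))
      print(p,el,yaw,None if q is None else q)
E
```

```text
[520, -420, 200] 0.3 0.9 [-1.07  0.72  0.33 -1.13 -1.8  -2.63]
[520, -420, 200] 0.3 1.2 [-0.99  0.84  0.56 -1.06 -2.03 -2.64]
[520, -420, 200] 0.45 0.9 [-1.02  0.65  0.31 -1.03 -1.71 -2.68]
[520, -420, 200] 0.45 1.2 [-0.94  0.77  0.52 -0.95 -1.94 -2.64]
[520, -420, 200] 0.6 0.9 [-0.96  0.59  0.28 -0.92 -1.62 -2.73]
[520, -420, 200] 0.6 1.2 [-0.89  0.7   0.48 -0.84 -1.85 -2.64]
[560, -420, 170] 0.3 0.9 [-1.02  0.78  0.36 -1.15 -1.76 -2.63]
[560, -420, 170] 0.3 1.2 [-0.95  0.89  0.6  -1.08 -2.   -2.65]
[560, -420, 170] 0.45 0.9 [-0.98  0.71  0.34 -1.04 -1.67 -2.68]
[560, -420, 170] 0.45 1.2 [-0.91  0.83  0.57 -0.96 -1.91 -2.65]
[560, -420, 170] 0.6 0.9 [-0.92  0.64  0.31 -0.93 -1.58 -2.73]
[560, -420, 170] 0.6 1.2 [-0.86  0.76  0.52 -0.85 -1.81 -2.65]
[480, -420, 170] 0.3 0.9 [-1.1   0.74  0.27 -1.1  -1.8  -2.55]
[480, -420, 170] 0.3 1.2 [-1.02  0.85  0.49 -1.01 -2.02 -2.55]
[480, -420, 170] 0.45 0.9 [-1.06  0.67  0.25 -1.   -1.7  -2.59]
[480, -420, 170] 0.45 1.2 [-0.98  0.78  0.44 -0.91 -1.92 -2.55]
[480, -420, 170] 0.6 0.9 [-1.    0.6   0.22 -0.9  -1.61 -2.64]
[480, -420, 170] 0.6 1.2 [-0.93  0.7   0.39 -0.81 -1.82 -2.56]
[560, -380, 200] 0.3 0.9 [-1.    0.7   0.28 -1.16 -1.73 -2.64]
[560, -380, 200] 0.3 1.2 [-0.92  0.82  0.51 -1.08 -1.97 -2.65]
[560, -380, 200] 0.45 0.9 [-0.95  0.63  0.27 -1.05 -1.65 -2.69]
[560, -380, 200] 0.45 1.2 [-0.88  0.75  0.48 -0.97 -1.89 -2.66]
[560, -380, 200] 0.6 0.9 [-0.88  0.57  0.25 -0.94 -1.56 -2.76]
[560, -380, 200] 0.6 1.2 [-0.83  0.68  0.45 -0.86 -1.79 -2.68]
```

```bash
python3 - <<'E'
from h import *
def look(el,yaw):
    z=np.array([np.cos(el)*np.cos(yaw),np.cos(el)*np.sin(yaw),-np.sin(el)]); y=np.array([np.sin(yaw),-np.cos(yaw),0.]); x=np.cross(y,z)
    return R.from_matrix(np.c_[x,y,z]).as_quat()
bot.move_ptp([530,-410,220],look(.4,1.2))
im,cv=shot("wrist","w25",None,1.5)
print(bot.read_state()["t"],bot.read_state()["contact_force"])
E
```

```text
79.2833 [-0.87  0.06  1.17]
```

View pics/w25.png

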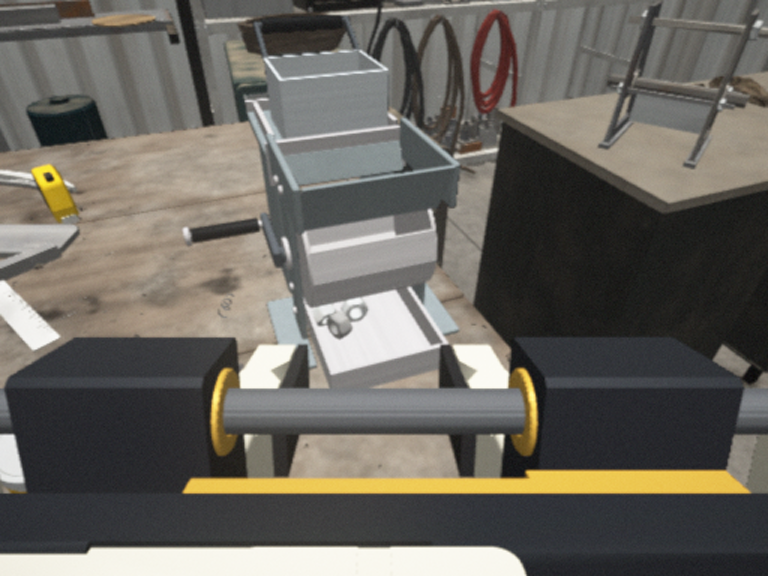

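```bash
python3 - <<'E'
from h import *
c=cv2.imread("pics/w25.png")[280:370,290:460];cv2.imwrite("pics/w25c.png",cv2.resize(c,None,fx=4,fy=4,interpolation=cv2.INTER_CUBIC))
E
```

```text
(no output)
```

View pics/w25c.png

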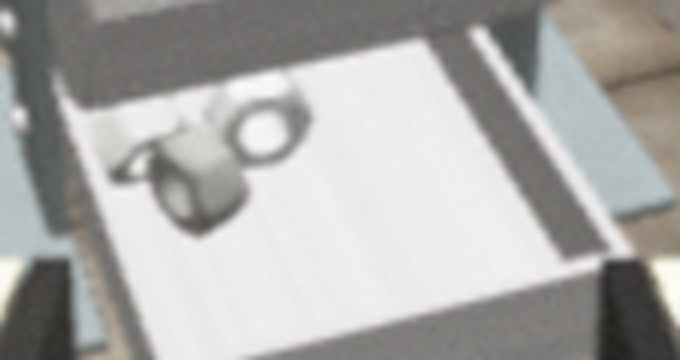

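All three nuts are in the tray, one of them leaning on its neighbour. I'll hand the job in.

```bash
python3 - <<'E'
from h import *
bot.pause(0.5); bot.close_job()
E
```

```text
the job is handed in; nothing more can be done
```

The job is handed in, at about 80 s on the robot's clock. The interface gives no verdict, so this rests on my last pictures.

**What I did:**
- Three nuts were present, and I put all of them in the tote. One had been knocked about 25 mm aside before I reached it, so I measured it again before picking it.
- I slid the tote to the stop and tipped it to about 133°. I saw the nuts in the drum only after tipping it back: all three were there.
- I then cranked the drum to port down, rocked it slightly to shake the nuts out, and cranked it back.

**Last checks:**
- **Nuts:** all three are in the catch tray, with one leaning on its neighbour. The drum, the tote and the visible bench are clear.
- **Tote:** it stands upright and empty, with its toe at about the stop and about 3 mm off the middle. These figures come from the arm's position when it let go.
- **Drum:** the port is up, with the joint at about 0 rad. I read this from the crank's position.
- **Bystanders:** the tin, tape measure and box look unmoved in the top picture, but I did not measure them again.
- **Robot:** it was clear of everything when I handed in.

**Disagreements:**
- **Stop position:** the tote met the stop about 1.7 mm further on than the pictures had given.
- **Crank height:** the crank's circle was about 5 mm higher relative to the grip than I had planned, so the first turn reached about 37 N at the wrist. I stopped there, corrected the path and finished the turn at under about 15 N.

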